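# Fit and latch the roof of a model house

## Robot

A 6-joint arm with a two-finger parallel gripper is mounted at the origin on the work surface. World frame = base frame: x ahead of the robot, y to its left, z up, the work surface at z = 0. Lengths are in m, angles in degrees, forces in N, time in s.
With the tool pointing down it reaches from about 0.375 to 0.9 m from the base axis. Payload 3.1 kg.
Tool frame: the origin (TCP) lies on the centre line of the jaws, within the pads' length; the fingertips stand 14 mm ahead of it and the grasp point (between the pads) lies 5 mm behind it (bot.tips_ahead is the distance from the TCP to the fingertips, in m); z points along the fingers, y is the line along which they close (so a half turn about z gives the same grasp; the last joint's range is limited). The gripper opens to 87 mm and grips with 3 to 60 N. Pads are 19 mm wide; open, the fingers measure 117 mm over their backs; the gripper's body (75 mm by 190 mm) begins 51 mm behind the grasp point.
Start: joints at [66.091, 30.224, 82.088, -0, 67.689, -10.227], TCP at [0.148, 0.607, 0.237] pointing down, gripper open.
Joint ranges: [-176.69, 176.69], [-43.24, 126.21], [12.49, 139.97], [-82, 262], [0, 151.66], [-163.58, 163.58]. Speed limits (degrees/s): [159.86, 159.86, 180, 180, 180, 180].

## Interface

Orientations are given as a 3x3 rotation matrix whose columns are the frame's x, y, z axes.
In Python, from rig import bot gives the robot as it stands.
- The arm moves only by the tool play_rows, never from a script. Its argument "moves" is a list that holds one entry, the list of rows, each a list of 6 numbers: the shift along the tool's x, y, z in mm, then the turn, a rotation vector about the tool's x, y, z in rad. A call has 1 to 5 rows; each row shifts and turns the commanded pose from where the row before left it, along the tool's axes as they then stand; what a row does not reach is not made up. A row lasts 1/10 s, in which the tool goes at most 50 mm and 8.59 degrees, less where a joint would pass 70% of its speed; a pose out of reach is approached as far as the arm can. A call with a gripper value outside its range is refused whole. "fingers" is the opening, from -1 (shut) to 1 (fully open), set as the call begins (left out, the last holds). The fingers move at their own pace and stop on an object; the grip force is fixed at half the most. Time passes only in rows, so rows that do not move let the fingers close. It gives the time, the measured TCP pose, the force, the opening and the grip force at its end, in the units of the state.
- bot.read_state(): the state, without advancing time (a new reading comes with each control period).
- bot.capture(name): name is "scene" or "top" or "wrist"; returns a dict with "image" (384x512x3 uint8, blue, green, red), "fx", "fy", "cx", "cy" (pixels), "R" (3x3) and "t" (3): a world point X has camera coordinates R X + t. Camera axes: x right, y down, z forward; pixel columns grow to the right and rows downward; lengths in m; the calibration is good to about 2 mm. A picture is of the moment at which its call begins. There is no depth.
- bot.hand_in(): hands the job in; it is judged then, once.
Trained networks look in a picture, given as the dict that the camera call returned (one of the last four; its "shot" number tells which), for a name from the list of things; names that differ only in an ending like _2 or _b are one class to them, and where a whole thing is asked for, a point or a joint stands for the part that bears it (a point fixed in the world has none). Each returns a list of dicts, best first, with "confidence" (0 to 1); they miss things now and then, are a little off and sometimes report something else, mostly with a low value. They report only what shows in the picture. A call takes as long as a camera call. They do not tell look-alikes from the thing itself.
- bot.search_frame(picture, query): "centre" ([column, row] in pixels, amid what is visible of it).
- bot.silhouettes(picture, query): "pixels" (384x512 bool, what is visible of it) and "centre" ([column, row] in pixels, amid what is visible of it).
- bot.pinpoint(picture, query): "centre" ([column, row] in pixels: a listed point, or the origin of a listed thing).
The state is a dict: "time_s": time; "joint_positions": joint angles; "qvel": joint speeds; "tau": joint torques, N m; "position": TCP position; "tcp_rot": TCP orientation; "force": force on the tool from outside, world axes, zero at the start; "moment": the same for the moment, N m; "opening": opening from 0.0 (shut) to 1.0 (fully open); "grasp_force": force on a finger pad.
Only numpy, scipy, OpenCV 4.12 (cv2) and the standard library are available. Lean on these libraries where they do the work, as an engineer would, in place of code of your own. Each camera call takes 0.05 s, during which the arm holds its last target. There are 200 camera calls.

## Task

Lift the white roof slab by its lantern from the tray and fit it on the model house, so that both locating pins come up through its two holes and it sits flat on the walls. Then take the wooden-handled push rod from its block and push it down through the narrow slot in the roof to press the hidden catch tab fully home, which locks the roof; finally stand the rod back fully home in its block. Leave the palms, jar, mug, tape and sanding block alone.

Things in the scene. Friction and masses are not known exactly. Their poses are not given: they have to be found in the camera images.
- house: Open-topped white model house fixed on the table. Plywood board 190 x 230 mm, 12 mm thick; walls 130 mm (x) by 184 mm (y) outside, 8 mm thick, top edge 95 mm above the table. Origin on the table under its centre, z up, y along its long side. Inside: a steel catch with a level tab centred at x 0, y 60 mm, and an upright hooked arm near the middle, below the wall top.
- pin_a (a point): Foot, at wall-top level, of a steel locating pin in a corner of the house at x 46, y -72 mm of the house; 10 mm in diameter, 16 mm tall, tapered tip.
- pin_b (a point): Foot, at wall-top level, of the second such pin, at x -46, y 78 mm of the house.
- roof_grip (a point): Centre, half-way up, of the box-shaped lantern in the middle of the loose white roof slab: lantern 28 mm (x) by 60 mm (y), 36 mm tall. Hold the roof by it. The point is 18 mm above the slab's top, 26 mm above its underside. z up, y along the slab's long side. Fitted, it is 121 mm above the table over the house's origin, its axes along the house's; only that way round fits.
- hole_a (a point): Underside centre of the roof slab's 13 mm hole for pin a; at x 46, y -72 mm from the lantern. Slab 150 mm (x) by 200 mm (y), 8 mm thick, 0.2 to 0.4 kg. A metal keeper hangs 29 mm below it at y 24 to 38 mm; a block 12 mm tall stands on it at x -45, y -55 mm.
- hole_b (a point): Underside centre of the roof slab's 13 mm hole for pin b; at x -46, y 78 mm from the lantern.
- rest: Open plywood tray, 125 x 165 mm, 50 mm high, fixed on the table; the roof slab lies on its rim at the start. Origin under its centre.
- slot (a point): Centre of the narrow slot through the roof slab, at the slab's top: 40 mm along the slab's x, 16 mm along its y; 60 mm from the lantern's centre along the slab's +y, nearer one short edge.
- tab (a point): Centre of the top of the catch's tab (44 mm along the house's x, 30 mm along y) inside the house. Before pressing 37 to 40 mm above the table, so about 63 mm below the fitted roof's top; fully home about 15 mm lower than 40. Hidden once the roof is on.
- catch (a joint): Angle of the catch, rad: 0 to 0.05 at the start (open), 0.30 at its stop (fully home, its hook over the roof's keeper). Pressing the tab down increases it; stiff, needs about 6 N on the tab, stays where it is left.
- rod_grip (a point): Centre, half-way up, of the push rod's square wooden handle, 24 x 24 mm, 60 mm tall, sides along x and y, z up. Below it a round shoulder 34 mm across, 8 mm thick, then a straight steel shaft 10 mm in diameter, 115 mm long. The point is 153 mm above the tip, 38 mm above the shoulder's underside. 0.1 to 0.2 kg. Starts upright in its block, shoulder on the block's top.
- rod_tip (a point): Lower end of the push rod's shaft, on its axis.
- block_hole (a point): Centre of the mouth of the rod's hole, on top of the wooden block (80 x 90 mm, 120 mm tall, fixed). Hole 15 mm in diameter, vertical, right through. With the rod home its handle's centre is 38 mm above this point and its tip 115 mm below.
- palm_a: loose model palm tree, 135 mm tall, on a 56 mm round foot, beyond the house; origin under its foot. Leave it alone.
- palm_b: a second model palm tree like the first, to the left beyond the house; origin under its foot. Leave it alone.
- paint_jar: paint jar, 56 mm across, 70 mm tall, standing to the right; origin under its base. Leave it alone.
- brush_mug: mug with brushes, 72 mm across, 160 mm tall over the brushes, far left; origin under its base. Leave it alone.
- tape: roll of tape lying flat, 90 mm across, 24 mm high, far right; origin at the centre of its underside. Leave it alone.
- sanding_block: cork sanding block, 70 x 110 x 28 mm, near the robot; origin under its centre. Leave it alone.
There are look-alikes about, which are no part of the job. What is shaped like the part that bears roof_grip but turquoise is not meant. There is more than one size of the part that bears rod_grip; the job needs the smaller.

How it is judged:
By the outcome, as a careful person would: the job done as asked, in the order asked, and still so for the second after the job is handed in, with the robot touching nothing.
It also fails if it takes over 70 s, if anything falls off the work surface, if the arm or the gripper's body presses on something with over 40 N, if the wrist force passes 120 N, or if a joint passes its speed limit or range.

## Working session

There is one attempt and no reset: what is moved stays moved. The work goes in short steps, Python scripts to look and compute and a tool call to move; the robot and the scene stay as the last step left them, time stands still between calls to the robot, and variables do not carry over. Pictures are saved under pics/ and viewed, at most 10 in all, crops included, and the job is handed in when it is done.

Besides the shell and the picture viewer there is one more tool, called by a JSON object that holds its "name" and its "arguments", one argument or row to a line. play_rows: Moves the arm, as the interface text tells. Its arguments: {"type":"object","properties":{"moves":{"type":"array","items":{"type":"array","items":{"type":"array","items":{"type":"number"}}}},"fingers":{"type":"number"}},"required":["moves"]}

```bash
ls; mkdir -p pics; cat > h.py <<'E'
import numpy as np, cv2
from rig import bot
def ray(p,uv):
    R=np.array(p["R"]);t=np.array(p["t"])
    d=np.array([(uv[0]-p["cx"])/p["fx"],(uv[1]-p["cy"])/p["fy"],1.])
    return -R.T@t, R.T@d
def atz(p,uv,z):
    o,d=ray(p,uv); return o+d*(z-o[2])/d[2]
def proj(p,X):
    c=np.array(p["R"])@np.array(X)+np.array(p["t"]); return np.array([p["fx"]*c[0]/c[2]+p["cx"],p["fy"]*c[1]/c[2]+p["cy"]])
Z=dict(pin_a=.095,pin_b=.095,roof_grip=.076,hole_a=.05,hole_b=.05,slot=.058,tab=.039,rod_grip=.158,block_hole=.12,house=0,rest=0,palm_a=0,paint_jar=0,brush_mug=0,tape=0,sanding_block=0)
def tool():
    s=bot.read_state(); return np.array(s["position"]),np.array(s["tcp_rot"]),s
E
python3 - <<'E'
from h import *
ims=[]
for n in("scene","top"):
    p=bot.capture(n);ims.append(p["image"])
    print(n,"cam",ray(p,(0,0))[0].round(3))
    for k,z in Z.items():
        for d in bot.pinpoint(p,k)[:3]:
            if d["confidence"]>.3: print(k,round(d["confidence"],2),np.round(d["centre"]),atz(p,d["centre"],z).round(4))
cv2.imwrite("pics/a.png",cv2.resize(np.vstack(ims),(0,0),fx=.78,fy=.78))
print(bot.read_state())
E
```

```text
pics
scene cam [ 1.134 -0.801  0.757]
pin_a 0.69 [274. 224.] [ 0.6217 -0.0411  0.095 ]
pin_a 0.61 [273. 194.] [0.5191 0.1005 0.095 ]
pin_b 0.69 [274. 224.] [ 0.6217 -0.0411  0.095 ]
pin_b 0.61 [273. 194.] [0.5191 0.1005 0.095 ]
roof_grip 0.94 [235. 172.] [0.2888 0.1686 0.076 ]
roof_grip 0.74 [293. 164.] [0.4287 0.3632 0.076 ]
hole_a 0.9 [288. 179.] [0.4569 0.2863 0.05  ]
hole_a 0.89 [296. 159.] [0.387  0.4524 0.05  ]
hole_a 0.89 [216. 162.] [0.1394 0.2221 0.05  ]
hole_b 0.9 [288. 179.] [0.4569 0.2863 0.05  ]
hole_b 0.89 [296. 159.] [0.387  0.4524 0.05  ]
hole_b 0.89 [216. 162.] [0.1394 0.2221 0.05  ]
slot 0.94 [300. 165.] [0.4396 0.4047 0.058 ]
slot 0.89 [245. 157.] [0.2144 0.3236 0.058 ]
rod_grip 0.98 [109. 201.] [ 0.2195 -0.3213  0.158 ]
rod_grip 0.85 [143. 231.] [ 0.4171 -0.3519  0.158 ]
block_hole 0.87 [146. 244.] [ 0.4268 -0.3551  0.12  ]
house 0.83 [275. 231.] [0.5744 0.0396 0.    ]
rest 0.74 [294. 182.] [0.4408 0.3573 0.    ]
rest 0.45 [273. 230.] [0.5651 0.0365 0.    ]
palm_a 0.9 [344. 218.] [0.7168 0.2515 0.    ]
palm_a 0.87 [343. 255.] [0.8068 0.0695 0.    ]
palm_a 0.59 [27
[... 1845 characters left out ...]
.86462544e-04,
        6.76898028e+01, -1.02268135e+01]), 'qvel': array([ 0.13782986, -0.0013608 , -0.04604824, -0.0351124 ,  0.06137855,
       -0.03532528]), 'tau': array([ 1.54648144e-03, -4.40004659e+01, -1.76978642e+01,  6.35498646e-02,
        5.03768097e-02,  1.12157980e-05]), 'position': array([0.14779071, 0.60724576, 0.23655114]), 'tcp_rot': array([[-9.71621646e-01,  2.36540435e-01, -9.17761396e-06],
       [ 2.36540436e-01,  9.71621646e-01, -1.32727895e-05],
       [ 5.77761697e-06, -1.50670064e-05, -1.00000000e+00]]), 'force': array([-0.42194337, -0.34955904, -0.26829739]), 'moment': array([ 0.01815287, -0.03680095, -0.00393782]), 'grasp_force': 0.0, 'opening': 1.0024672356205881}
```

View pics/a.png

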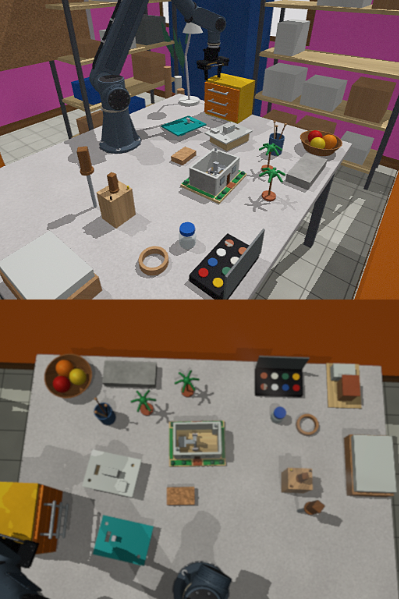

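Lookalikes:
- **Roof:** the white slab at top-view (141,223) in the upper tray, against the turquoise slab at (160,308). I choose the white one.
- **Rod:** the rod in the wooden block at scene (143,231) / top (387,226), against the taller freestanding rod at scene (109,201) / top (398,265). I choose the small one in the block.

I'll check both in one close crop.

```bash
python3 - <<'E'
from h import *
a=bot.capture("scene")["image"];b=bot.capture("top")["image"]
c=lambda im,x,y:cv2.resize(im[y:y+75,x:x+100],(400,300),interpolation=cv2.INTER_CUBIC)
cv2.imwrite("pics/b.png",np.vstack([np.hstack([c(a,235,130),c(a,80,185)]),np.hstack([c(b,90,190),c(b,205,150)])]))
E
```

```text
(no output)
```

View pics/b.png

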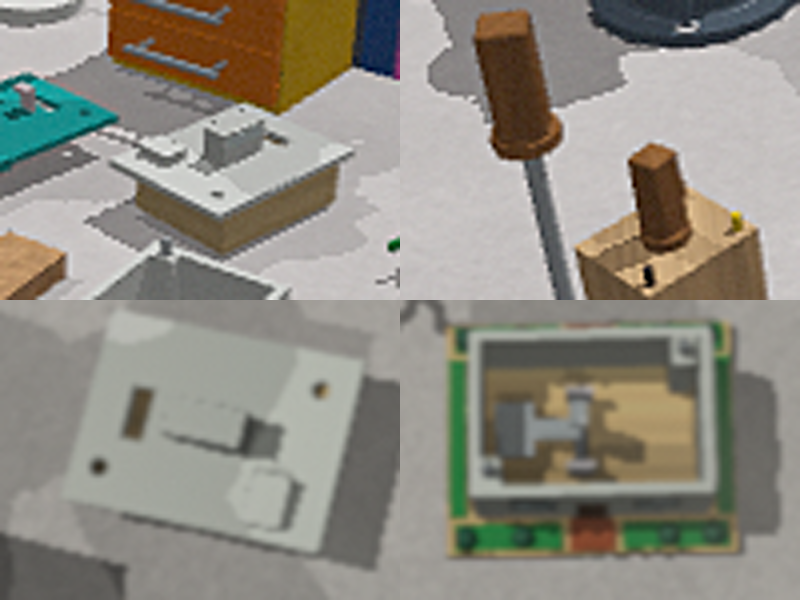

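{"name": "play_rows", "arguments": {
  "moves": [
    [[-32, -17, 0, 0, 0, 0], [-33, -17, 0, 0, 0, 0], [-33, -17, 0, 0, 0, 0], [-33, -17, 0, 0, 0, 0], [-33, -17, 0, 0, 0, 0]]
  ],
  "fingers": 1
}}

```text
time_s: 2.3
position: [0.288, 0.4849, 0.2367]
tcp_rot: [[-0.972, 0.236, 0.0], [0.236, 0.972, 0.0], [-0.0, 0.0, -1.0]]
force: [0.8, 1.6, 0.0]
opening: 0.998
grasp_force: 0.0
```

{"name": "play_rows", "arguments": {
  "moves": [
    [[-32, -17, 0, 0, 0, 0], [-33, -17, 0, 0, 0, 0], [-33, -17, 0, 0, 0, 0], [-33, -17, 0, 0, 0, 0], [-33, -17, 0, 0, 0, 0]]
  ]
}}

```text
time_s: 2.8
position: [0.4274, 0.3634, 0.2367]
tcp_rot: [[-0.972, 0.237, 0.0], [0.237, 0.972, 0.0], [-0.0, 0.0, -1.0]]
force: [0.4, 0.3, 0.7]
opening: 1.003
grasp_force: 0.0
```

{"name": "play_rows", "arguments": {
  "moves": [
    [[0, 0, 0, 0, 0, 0.145], [0, 0, 0, 0, 0, 0.145], [0, 0, 0, 0, 0, 0.145], [0, 0, 0, 0, 0, 0.145], [0, 0, 0, 0, 0, 0.145]]
  ]
}}

```text
time_s: 3.3
position: [0.4264, 0.3644, 0.2366]
tcp_rot: [[-0.565, 0.825, 0.0], [0.825, 0.565, 0.0], [-0.0, 0.0, -1.0]]
force: [-0.7, 0.2, 0.3]
opening: 1.001
grasp_force: 0.0
```

{"name": "play_rows", "arguments": {
  "moves": [
    [[0, 0, 0, 0, 0, 0.145], [0, 0, 0, 0, 0, 0.145], [0, 0, 0, 0, 0, 0.145], [0, 0, 0, 0, 0, 0.145], [0, 0, 0, 0, 0, 0.145]]
  ]
}}

```text
time_s: 3.8
position: [0.4263, 0.3645, 0.2366]
tcp_rot: [[0.124, 0.992, 0.0], [0.992, -0.124, 0.0], [0.0, 0.0, -1.0]]
force: [0.1, 0.4, 0.2]
opening: 1.002
grasp_force: 0.0
```

The crops show the white slab at top (141,223) with its slot towards +y and its holes near (170,212) and (114,231). The small rod stands in the block. Next is a look through the wrist camera.

```bash
python3 - <<'E'
from h import *
for n in("wrist","top"):
    p=bot.capture(n); print(n,ray(p,(0,0))[0].round(3))
    if n=="wrist": cv2.imwrite("pics/c.png",p["image"])
    for k in("roof_grip","hole_a","slot"):
        for d in bot.pinpoint(p,k)[:4]:
            if d["confidence"]>.3: print(k,round(d["confidence"],2),np.round(d["centre"]),atz(p,d["centre"],Z[k]).round(4))
E
```

```text
wrist [0.434 0.436 0.385]
roof_grip 0.93 [259. 179.] [0.4303 0.3618 0.076 ]
roof_grip 0.37 [351. 360.] [0.525  0.0908 0.076 ]
hole_a 0.84 [224. 102.] [0.4    0.4517 0.05  ]
hole_a 0.76 [103. 185.] [0.2361 0.3722 0.05  ]
hole_a 0.61 [288. 233.] [0.4587 0.2797 0.05  ]
slot 0.91 [258. 123.] [0.4369 0.4235 0.058 ]
slot 0.74 [ 72. 193.] [0.2001 0.3686 0.058 ]
top [0.208 0.022 1.492]
roof_grip 0.8 [159. 307.] [0.18   0.2918 0.076 ]
roof_grip 0.71 [142. 222.] [0.4247 0.3637 0.076 ]
hole_a 0.88 [136. 289.] [0.2289 0.3709 0.05  ]
hole_a 0.85 [168. 212.] [0.4654 0.2912 0.05  ]
hole_a 0.57 [178. 331.] [0.1129 0.2381 0.05  ]
hole_a 0.4 [138. 151.] [0.6562 0.402  0.05  ]
slot 0.84 [125. 218.] [0.4384 0.4215 0.058 ]
slot 0.81 [137. 302.] [0.1904 0.3614 0.058 ]
```

View pics/c.png

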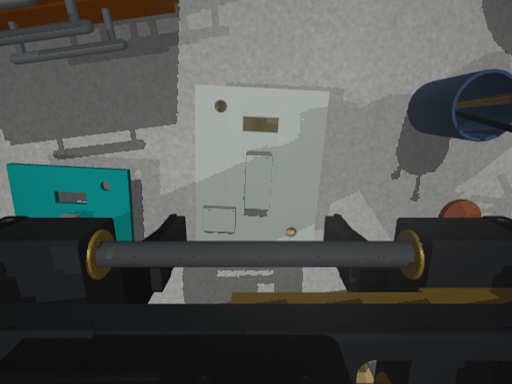

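The wrist view shows hole b at (221,106), the slot at (261,124), the lantern top around (258,182) and hole a at (291,232). I'll fit the slab pose from these points.

```bash
cat >> h.py <<'E'
from scipy.optimize import least_squares
def fit(pairs):  # pairs: (picture, uv, local xyz mm, z world) -> pose x,y,yaw
    def f(q):
        c,s=np.cos(q[2]),np.sin(q[2]); r=[]
        for p,uv,l,z in pairs:
            X=[q[0]+(c*l[0]-s*l[1])/1e3,q[1]+(s*l[0]+c*l[1])/1e3,z]; r+=list(proj(p,X)-uv)
        return r
    x0=atz(pairs[0][0],pairs[0][1],pairs[0][3]); o=least_squares(f,[x0[0],x0[1],0],loss="soft_l1")
    return o.x,np.round(f(o.x),1)
E
python3 - <<'E'
from h import *
p=bot.capture("wrist"); z=.058
q,r=fit([(p,(261,124),(0,60),z),(p,(221,105.5),(-46,78),z),(p,(291,231.5),(46,-72),z),(p,(195,85),(-75,100),z),(p,(330,91.5),(75,100),z)])
print(q,np.degrees(q[2]),r)
t,R,s=tool(); 
T=np.array([q[0],q[1],.081]); d=R.T@(T-t)*1000; print("tool delta",d.round(1),"tool yaw y",np.degrees(np.arctan2(R[1,1],R[0,1])))
E
```

```text
[ 0.42894738  0.36251336 -0.1662254 ] -9.524013590224959 [-0.2  0.4 -0.   0.5  0.2  0.7  0.1 -1.   0.  -0.5]
tool delta [ -1.7   2.9 155.5] tool yaw y -6.703650690875045
```

{"name": "play_rows", "arguments": {
  "moves": [
    [[-2, 3, 20, 0, 0, 0.049], [0, 0, 35, 0, 0, 0], [0, 0, 35, 0, 0, 0], [0, 0, 30, 0, 0, 0], [0, 0, 20, 0, 0, 0]]
  ]
}}

```text
time_s: 4.75
position: [0.4281, 0.3616, 0.0944]
tcp_rot: [[0.166, 0.986, -0.002], [0.986, -0.166, -0.001], [-0.002, -0.002, -1.0]]
force: [0.7, 0.4, -0.1]
opening: 1.0
grasp_force: 0.0
```

{"name": "play_rows", "arguments": {
  "moves": [
    [[0, 0, 15, 0, 0, 0], [0, 0, 5, 0, 0, 0], [0, 0, 0, 0, 0, 0]]
  ]
}}

```text
time_s: 5.05
position: [0.4288, 0.362, 0.076]
tcp_rot: [[0.166, 0.986, -0.001], [0.986, -0.166, -0.001], [-0.001, -0.001, -1.0]]
force: [0.4, 0.5, -0.2]
opening: 0.997
grasp_force: 0.0
```

{"name": "play_rows", "arguments": {
  "moves": [
    [[0, 0, 0, 0, 0, 0], [0, 0, 0, 0, 0, 0], [0, 0, 0, 0, 0, 0], [0, 0, 0, 0, 0, 0], [0, 0, 0, 0, 0, 0]]
  ],
  "fingers": -1
}}

```text
time_s: 5.55
position: [0.4292, 0.3623, 0.0769]
tcp_rot: [[0.166, 0.986, 0.001], [0.986, -0.166, 0.0], [0.0, 0.001, -1.0]]
force: [-0.4, 1.1, 0.4]
opening: 0.631
grasp_force: 0.0
```

{"name": "play_rows", "arguments": {
  "moves": [
    [[0, 0, 0, 0, 0, 0], [0, 0, 0, 0, 0, 0], [0, 0, 0, 0, 0, 0], [0, 0, 0, 0, 0, 0]]
  ]
}}

```text
time_s: 5.95
position: [0.4291, 0.3621, 0.0765]
tcp_rot: [[0.166, 0.986, 0.0], [0.986, -0.166, -0.0], [-0.0, 0.0, -1.0]]
force: [-0.0, -0.7, -0.4]
opening: 0.322
grasp_force: 30.0
```

The grip is good: the opening is 28 mm. A held slab would block the wrist view of the house, so I'll let go and take a close look at the house first, then come back.

{"name": "play_rows", "arguments": {
  "moves": [
    [[0, 0, 0, 0, 0, 0], [0, 0, 0, 0, 0, 0], [0, 0, 0, 0, 0, 0], [0, 0, 0, 0, 0, 0], [0, 0, 0, 0, 0, 0]]
  ],
  "fingers": 1
}}

```text
time_s: 6.45
position: [0.429, 0.3622, 0.0765]
tcp_rot: [[0.166, 0.986, -0.0], [0.986, -0.166, -0.0], [-0.0, -0.0, -1.0]]
force: [-0.7, 0.7, -0.7]
opening: 0.69
grasp_force: 0.0
```

{"name": "play_rows", "arguments": {
  "moves": [
    [[0, 0, -30, 0, 0, 0], [0, 0, -45, 0, 0, 0], [0, 0, -45, 0, 0, 0], [0, 0, -45, 0, 0, 0], [0, 0, -45, 0, 0, 0]]
  ]
}}

```text
time_s: 6.95
position: [0.4286, 0.3619, 0.2884]
tcp_rot: [[0.166, 0.986, -0.0], [0.986, -0.166, -0.0], [-0.0, -0.0, -1.0]]
force: [-0.0, 1.0, -0.2]
opening: 0.994
grasp_force: 0.0
```

{"name": "play_rows", "arguments": {
  "moves": [
    [[-37, 22, 0, 0, 0, 0], [-37, 22, 0, 0, 0, 0], [-37, 22, 0, 0, 0, 0], [-37, 22, 0, 0, 0, 0], [-37, 22, 0, 0, 0, 0]]
  ]
}}

```text
time_s: 7.45
position: [0.5069, 0.1599, 0.2867]
tcp_rot: [[0.166, 0.986, 0.0], [0.986, -0.166, 0.0], [0.0, 0.0, -1.0]]
force: [-0.4, -0.4, -0.2]
opening: 1.001
grasp_force: 0.0
```

{"name": "play_rows", "arguments": {
  "moves": [
    [[-37, 22, 0, 0, 0, 0], [-37, 22, 0, 0, 0, 0], [-37, 22, 0, 0, 0, 0], [-37, 23, 0, 0, 0, 0], [0, 0, 0, 0, 0, -0.109]]
  ]
}}

```text
time_s: 7.95
position: [0.5724, -0.0047, 0.2865]
tcp_rot: [[0.061, 0.998, 0.003], [0.998, -0.061, -0.003], [-0.002, 0.003, -1.0]]
force: [-0.5, -0.3, -0.5]
opening: 1.003
grasp_force: 0.0
```

{"name": "play_rows", "arguments": {
  "moves": [
    [[0, 0, 0, 0, 0, -0.109], [0, 0, 0, 0, 0, 0], [0, 0, 0, 0, 0, 0]]
  ]
}}

```text
time_s: 8.25
position: [0.5697, 0.0009, 0.2864]
tcp_rot: [[-0.049, 0.999, -0.0], [0.999, 0.049, 0.0], [0.0, -0.0, -1.0]]
force: [-0.1, -0.9, -0.2]
opening: 0.999
grasp_force: 0.0
```

```bash
python3 - <<'E'
from h import *
p=bot.capture("wrist"); print(ray(p,(0,0))[0].round(3),tool()[0])
cv2.imwrite("pics/d.png",cv2.resize(p["image"],(768,576),interpolation=cv2.INTER_CUBIC))
for k in("pin_a","tab","house"):
    for d in bot.pinpoint(p,k)[:4]:
        if d["confidence"]>.2: print(k,round(d["confidence"],2),np.round(d["centre"],1),atz(p,d["centre"],Z[k]).round(4))
E
```

```text
[0.565 0.073 0.435] [0.56968388 0.00099653 0.28652276]
pin_a 0.91 [216.7  73.8] [0.5197 0.1127 0.095 ]
pin_a 0.64 [295.9 203. ] [ 0.6233 -0.0373  0.095 ]
tab 0.73 [295.6 201. ] [ 0.6321 -0.0523  0.039 ]
tab 0.72 [260.1  95. ] [0.5711 0.0954 0.039 ]
house 0.78 [260.1 137.8] [0.575 0.035 0.   ]
```

View pics/d.png

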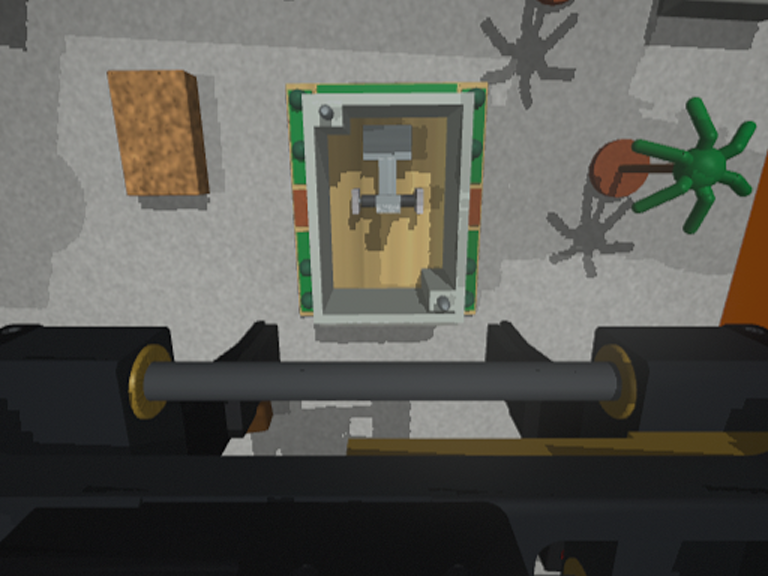

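The house fills columns 302–473 and rows 94–325 of this enlarged picture. Pin b is near (327,112), pin a near (444,304) and the catch tab near (386,140). I'll take one enlarged crop for exact corners.

```bash
python3 - <<'E'
from h import *
p=bot.capture("wrist"); im=p["image"]
c=lambda x,y:cv2.resize(im[y:y+36,x:x+50],(400,288),interpolation=cv2.INTER_NEAREST)
cv2.imwrite("pics/e.png",np.vstack([np.hstack([c(190,52),c(275,52)]),np.hstack([c(195,188),c(272,188)])]))
E
```

```text
(no output)
```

View pics/e.png

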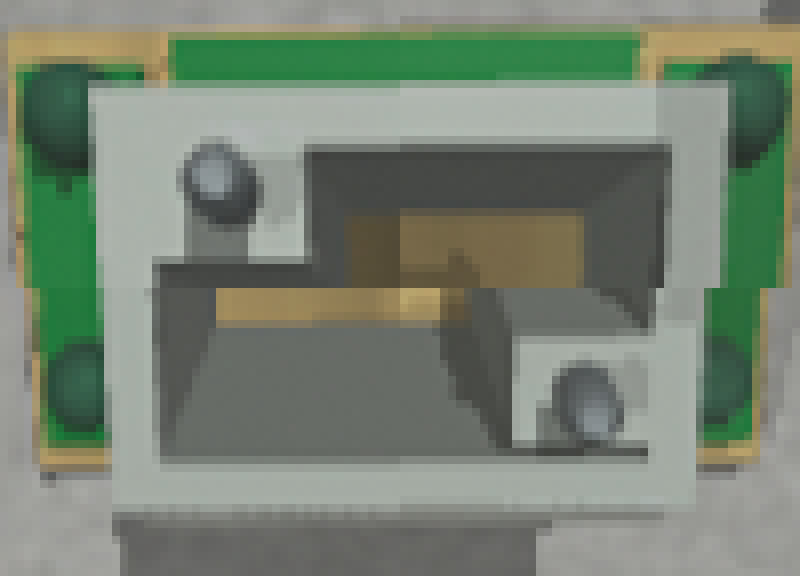

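Corners in original pixels: walls TL (200.6,62.0), TR (315.8,62.0), BL (208.5,215.5) and BR (308.5,215.3). The pin tips are at (216.1,73.0) and (296.1,203.6).

```bash
python3 - <<'E'
from h import *
p=bot.capture("wrist"); z=.095
w=[(p,(200.6,62),(-65,92),z),(p,(315.8,62),(65,92),z),(p,(208.5,215.5),(-65,-92),z),(p,(308.5,215.3),(65,-92),z)]
t=[(p,(216.1,73),(-46,78),.111),(p,(296.1,203.6),(46,-72),.111)]
for s in(w,t,w+t):
    q,r=fit(s); print(q.round(4),np.degrees(q[2]).round(2),r)
t,R,_=tool();print(t,np.degrees(np.arctan2(R[1,1],R[0,1])))
E
```

```text
[0.5713 0.0357 0.0543] 3.11 [ 0.1  0.4  0.1 -0.1 -0.  -0.1 -0.2 -0.2]
[0.5714 0.0366 0.0561] 3.21 [-0.1 -0.1  0.1  0.1]
[0.5713 0.036  0.0546] 3.13 [ 0.1  0.1  0.1 -0.4  0.  -0.3 -0.2 -0.5  0.   0.4 -0.1  0.6]
[0.56984416 0.00102318 0.28665099] 2.9224358291154644
```

{"name": "play_rows", "arguments": {
  "moves": [
    [[40, -13, 0, 0, 0, 0], [41, -14, 0, 0, 0, 0], [41, -14, 0, 0, 0, 0], [41, -14, 0, 0, 0, 0], [41, -14, 0, 0, 0, 0]]
  ]
}}

```text
time_s: 9.05
position: [0.4898, 0.2025, 0.2867]
tcp_rot: [[-0.05, 0.999, 0.001], [0.999, 0.05, 0.0], [0.0, 0.001, -1.0]]
force: [1.1, 0.5, 0.2]
opening: 1.0
grasp_force: 0.0
```

{"name": "play_rows", "arguments": {
  "moves": [
    [[41, -14, 0, 0, 0, 0], [41, -13, 0, 0, 0, 0], [41, -13, 0, 0, 0, 0], [41, -13, 0, 0, 0, 0.108], [0, 0, 40, 0, 0, 0.109]]
  ]
}}

```text
time_s: 9.55
position: [0.4308, 0.369, 0.2514]
tcp_rot: [[0.164, 0.986, 0.012], [0.986, -0.164, 0.009], [0.011, 0.011, -1.0]]
force: [1.2, 0.5, -1.6]
opening: 0.993
grasp_force: 0.0
```

{"name": "play_rows", "arguments": {
  "moves": [
    [[0, 0, 45, 0, 0, 0], [0, 0, 45, 0, 0, 0], [0, 0, 30, 0, 0, 0], [0, 0, 0, 0, 0, 0], [0, 0, 0, 0, 0, 0]]
  ]
}}

```text
time_s: 10.05
position: [0.4295, 0.3623, 0.1268]
tcp_rot: [[0.165, 0.986, -0.0], [0.986, -0.165, -0.0], [-0.0, -0.0, -1.0]]
force: [0.8, 0.1, 0.8]
opening: 1.001
grasp_force: 0.0
```

{"name": "play_rows", "arguments": {
  "moves": [
    [[0, 0, 30, 0, 0, 0], [0, 0, 20, 0, 0, 0], [0, 0, 0, 0, 0, 0], [0, 0, 0, 0, 0, 0]]
  ]
}}

```text
time_s: 10.45
position: [0.4306, 0.3628, 0.0785]
tcp_rot: [[0.165, 0.986, 0.003], [0.986, -0.165, 0.002], [0.002, 0.003, -1.0]]
force: [1.0, 0.2, 0.1]
opening: 0.999
grasp_force: 0.0
```

{"name": "play_rows", "arguments": {
  "moves": [
    [[0, 0, 0, 0, 0, 0], [0, 0, 0, 0, 0, 0], [0, 0, 0, 0, 0, 0], [0, 0, 0, 0, 0, 0], [0, 0, 0, 0, 0, 0]]
  ],
  "fingers": -1
}}

```text
time_s: 10.95
position: [0.4294, 0.3621, 0.0768]
tcp_rot: [[0.165, 0.986, 0.0], [0.986, -0.165, 0.0], [0.0, 0.0, -1.0]]
force: [0.1, 0.1, 0.8]
opening: 0.634
grasp_force: 0.0
```

{"name": "play_rows", "arguments": {
  "moves": [
    [[0, 0, 0, 0, 0, 0], [0, 0, 0, 0, 0, 0], [0, 0, 0, 0, 0, 0], [0, 0, 0, 0, 0, 0], [0, 0, -5, 0, 0, 0]]
  ]
}}

```text
time_s: 11.45
position: [0.4285, 0.3615, 0.0808]
tcp_rot: [[0.165, 0.986, -0.002], [0.986, -0.165, -0.001], [-0.002, -0.002, -1.0]]
force: [0.8, 0.5, -2.8]
opening: 0.321
grasp_force: 30.0
```

{"name": "play_rows", "arguments": {
  "moves": [
    [[0, 0, -15, 0, 0, 0], [0, 0, -30, 0, 0, 0], [0, 0, -40, 0, 0, 0], [0, 0, -40, 0, 0, 0], [0, 0, -30, 0, 0, 0]]
  ]
}}

```text
time_s: 11.95
position: [0.4294, 0.3621, 0.2388]
tcp_rot: [[0.165, 0.986, 0.001], [0.986, -0.165, 0.001], [0.001, 0.001, -1.0]]
force: [-0.3, 0.5, -3.0]
opening: 0.322
grasp_force: 30.0
```

{"name": "play_rows", "arguments": {
  "moves": [
    [[-15, 9, 0, 0, 0, 0], [-30, 19, 0, 0, 0, 0], [-30, 20, 0, 0, 0, 0], [-30, 20, 0, 0, 0, 0], [-30, 20, 0, 0, 0, 0]]
  ]
}}

```text
time_s: 12.45
position: [0.4934, 0.213, 0.2363]
tcp_rot: [[0.165, 0.986, -0.001], [0.986, -0.165, -0.0], [-0.0, -0.001, -1.0]]
force: [0.5, 0.5, -3.9]
opening: 0.318
grasp_force: 30.0
```

{"name": "play_rows", "arguments": {
  "moves": [
    [[-30, 20, 0, 0, 0, 0], [-30, 20, 0, 0, 0, 0], [-30, 20, 0, 0, 0, 0], [-30, 20, 0, 0, 0, 0], [-25, 16, 0, 0, 0, 0]]
  ]
}}

```text
time_s: 12.95
position: [0.5646, 0.0536, 0.2362]
tcp_rot: [[0.166, 0.986, -0.001], [0.986, -0.166, -0.0], [-0.0, -0.001, -1.0]]
force: [1.1, 0.2, -3.6]
opening: 0.319
grasp_force: 30.0
```

{"name": "play_rows", "arguments": {
  "moves": [
    [[-18, 10, 0, 0, 0, -0.05], [0, 0, 0, 0, 0, -0.06], [0, 0, 0, 0, 0, -0.06], [0, 0, 0, 0, 0, -0.051], [0, 0, 0, 0, 0, 0]]
  ]
}}

```text
time_s: 13.45
position: [0.5706, 0.036, 0.2361]
tcp_rot: [[-0.055, 0.999, -0.002], [0.999, 0.055, 0.0], [0.0, -0.002, -1.0]]
force: [0.8, 0.0, -3.1]
opening: 0.319
grasp_force: 30.0
```

```bash
cat >> h.py <<'E'
def go(x,y,yaw,z=None):
    t,R,s=tool(); d=R.T@(np.array([x,y,t[2] if z is None else z])-t)*1e3
    a=np.degrees(np.arctan2(R[1,1],R[0,1])); print("t",s["time_s"],"pos",t.round(4),"yaw",a.round(2),"delta",d.round(1),"turn",np.round(-np.radians(yaw-a),4),"F",s["force"].round(1),"grip",s["grasp_force"],s["opening"])
E
python3 - <<'E'
from h import *
go(.5713,.036,3.13)
p=bot.capture("wrist"); cv2.imwrite("pics/f.png",p["image"])
E
```

```text
t 13.45 pos [0.5706 0.036  0.2361] yaw 3.13 delta [-0.   0.7 -0. ] turn 0.0 F [ 0.8  0.  -3.1] grip 29.991268697194755 0.3186825832677935
```

View pics/f.png

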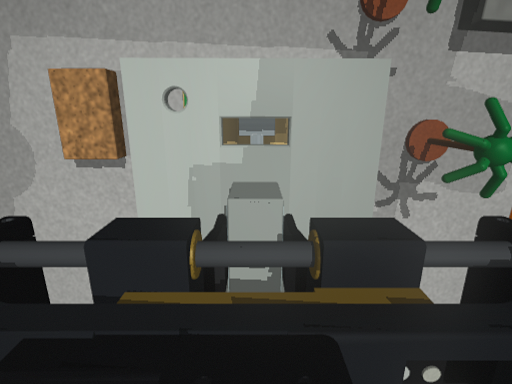

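The held slab shows corners at (121,58) and (391,60), hole b at (176,99) and the slot at (255,131). I'll fit its pose in the grip.

```bash
python3 - <<'E'
from h import *
p=bot.capture("wrist"); 
g=cv2.cvtColor(p["image"],cv2.COLOR_BGR2GRAY)
# sub-pixel edges of slot
print(g[105:155,255].tolist()); print(g[131,210:300].tolist())
t,_,_=tool()
for zo in(.0185,.0205):
    z=t[2]-zo
    q,r=fit([(p,(255,131),(0,60),z),(p,(121.5,58),(-75,100),z),(p,(390.5,60),(75,100),z),(p,(175.8,98.5),(-46,78),z)])
    print(q.round(4),np.degrees(q[2]).round(2),r)
go(.5713,.036,3.13)
E
```

```text
[154, 155, 154, 154, 154, 153, 154, 153, 154, 154, 151, 125, 100, 99, 97, 98, 99, 99, 98, 97, 95, 96, 96, 95, 95, 93, 123, 141, 139, 147, 147, 142, 141, 142, 141, 141, 141, 142, 137, 118, 134, 152, 150, 151, 151, 151, 151, 151, 151, 151]
[177, 177, 177, 177, 177, 177, 177, 177, 178, 160, 155, 129, 93, 86, 87, 86, 86, 86, 84, 84, 83, 83, 83, 81, 80, 79, 79, 80, 79, 140, 144, 142, 142, 143, 144, 126, 124, 124, 124, 123, 123, 123, 123, 123, 123, 123, 124, 123, 123, 124, 123, 123, 141, 145, 144, 144, 145, 145, 144, 144, 144, 144, 145, 149, 115, 93, 90, 89, 89, 88, 89, 88, 87, 88, 88, 89, 107, 101, 75, 116, 126, 152, 160, 160, 160, 160, 160, 160, 159, 159]
[0.5695 0.0366 0.0436] 2.5 [ 0.4  1.1 -1.3 -1.   1.6 -0.3 -0.4  0.8]
[0.5694 0.0369 0.0443] 2.54 [ 0.1  0.4 -0.  -0.8 -0.4 -0.3  0.2  0.6]
t 13.55 pos [0.5709 0.0362 0.2362] yaw 3.09 delta [-0.2  0.4 -0. ] turn -0.0006 F [-0.1 -0.9 -3.5] grip 29.991698702797294 0.31942170499914724
```

Vision and the jaws disagree by about 1.5 mm and 0.5°. I'll descend to just above the pins and compare hole and pin directly in one picture.

{"name": "play_rows", "arguments": {
  "moves": [
    [[0, 1, 25, 0, 0, -0.005], [0, 0, 30, 0, 0, 0], [0, 0, 25, 0, 0, 0], [0, 0, 10, 0, 0, 0], [0, 0, 0, 0, 0, 0]]
  ]
}}

```text
time_s: 14.05
position: [0.5713, 0.0363, 0.1451]
tcp_rot: [[-0.06, 0.998, -0.004], [0.998, 0.06, 0.0], [0.001, -0.004, -1.0]]
force: [0.0, 0.2, -2.7]
opening: 0.324
grasp_force: 30.0
```

{"name": "play_rows", "arguments": {
  "moves": [
    [[0, 0, 0, 0, 0, 0], [0, 0, 0, 0, 0, 0]]
  ]
}}

```text
time_s: 14.25
position: [0.5736, 0.036, 0.148]
tcp_rot: [[-0.06, 0.998, 0.003], [0.998, 0.06, -0.0], [-0.001, 0.003, -1.0]]
force: [0.5, -0.8, -2.6]
opening: 0.319
grasp_force: 30.0
```

```bash
python3 - <<'E'
from h import *
go(.5713,.036,3.13)
p=bot.capture("wrist"); im=p["image"]
A=cv2.resize(im[30:230,90:420],(800,485),interpolation=cv2.INTER_CUBIC)
B=cv2.resize(im[80:120,150:200],(250,200),interpolation=cv2.INTER_NEAREST); A[285:485,0:250]=B
s=bot.capture("scene")["image"]; A[285:485,550:800]=cv2.resize(s[195:245,250:312],(250,200),interpolation=cv2.INTER_CUBIC)
cv2.imwrite("pics/g.png",A)
E
```

```text
t 14.25 pos [0.5736 0.036  0.148 ] yaw 3.43 delta [ 0.2 -2.3 -0. ] turn 0.0053 F [ 0.5 -0.8 -2.6] grip 29.991762097924948 0.31892528248555246
```

View pics/g.png

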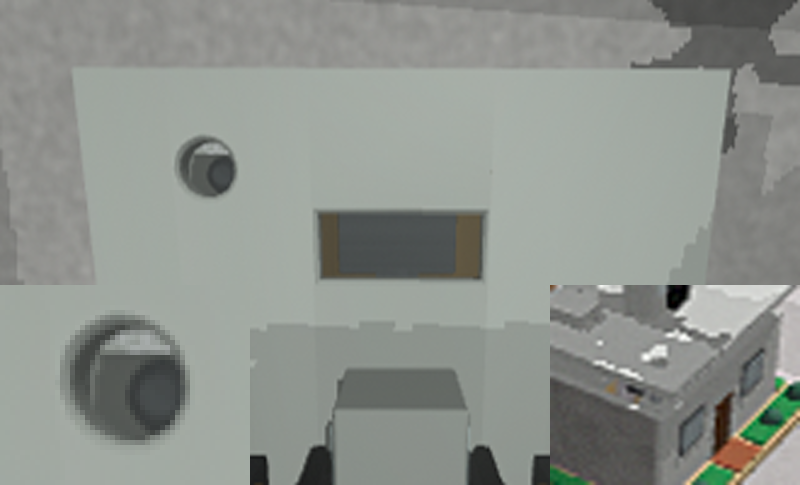

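The pin shows inside hole b, at about (157,398) in the inset, lying to the lower right. The arm was still settling, so I'll wait and measure again.

{"name": "play_rows", "arguments": {
  "moves": [
    [[0, 0, 0, 0, 0, 0], [0, 0, 0, 0, 0, 0], [0, 0, 0, 0, 0, 0], [0, 0, 0, 0, 0, 0]]
  ]
}}

```text
time_s: 14.75
position: [0.5724, 0.0361, 0.1466]
tcp_rot: [[-0.06, 0.998, 0.0], [0.998, 0.06, -0.0], [-0.0, 0.0, -1.0]]
force: [-0.1, -0.1, -5.0]
opening: 0.316
grasp_force: 30.0
```

```bash
python3 - <<'E'
from h import *
go(.5713,.036,3.13)
p=bot.capture("wrist"); go(.5713,.036,3.13); im=p["image"]
cv2.imwrite("pics/h0.png",im)
A=cv2.resize(im[80:120,150:200],(500,400),interpolation=cv2.INTER_NEAREST)
cv2.imwrite("pics/h.png",A)
t,R,_=tool()
for zz in(.0185,.0205):
  o,d=ray(p,(256,192))
  for uv in((174.7,98.1),(255,131)): print(atz(p,uv,t[2]-zz).round(4))
c,s=np.cos(.0546),np.sin(.0546)
print("pinb tip proj",proj(p,[.5713-.046*c-.078*s,.036-.046*s+.078*c,.111]))
E
```

```text
t 14.75 pos [0.5724 0.0361 0.1466] yaw 3.44 delta [-0.  -1.1 -0. ] turn 0.0054 F [-0.1 -0.1 -5. ] grip 29.991826456971467 0.3158766487360327
t 14.8 pos [0.5724 0.0361 0.1466] yaw 3.44 delta [-0.  -1.1 -0. ] turn 0.0053 F [-0.4  1.1 -3.4] grip 29.991717017255723 0.31572408970250543
[0.521  0.1129 0.1281]
[0.5679 0.0972 0.1281]
[0.5204 0.1129 0.1261]
[0.5679 0.097  0.1261]
pinb tip proj [182.50313736 101.90913473]
```

View pics/h.png

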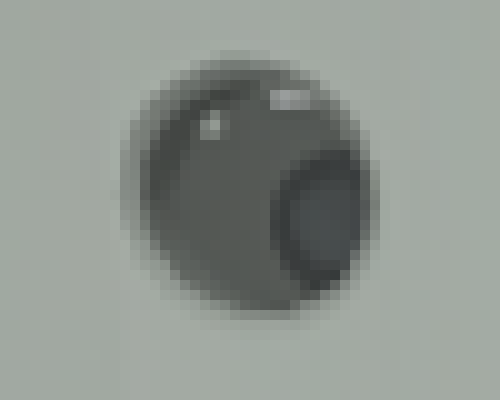

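{"name": "play_rows", "arguments": {
  "moves": [
    [[-1.2, 0.5, 0, 0, 0, -0.004], [0, 0, 3, 0, 0, 0], [0, 0, 3, 0, 0, 0], [0, 0, 3, 0, 0, 0], [0, 0, 3, 0, 0, 0]]
  ]
}}

```text
time_s: 15.3
position: [0.5728, 0.035, 0.1341]
tcp_rot: [[-0.064, 0.998, -0.0], [0.998, 0.064, 0.0], [0.0, -0.0, -1.0]]
force: [0.5, 0.1, -3.5]
opening: 0.316
grasp_force: 30.0
```

{"name": "play_rows", "arguments": {
  "moves": [
    [[0, 0, 0, 0, 0, 0], [0, 0, 0, 0, 0, 0], [0, 0, 0, 0, 0, 0]]
  ]
}}

```text
time_s: 15.6
position: [0.5731, 0.0349, 0.1346]
tcp_rot: [[-0.064, 0.998, 0.0], [0.998, 0.064, -0.0], [-0.0, 0.0, -1.0]]
force: [0.0, 0.4, -3.2]
opening: 0.319
grasp_force: 30.0
```

{"name": "play_rows", "arguments": {
  "moves": [
    [[0, 0, 2, 0, 0, 0], [0, 0, 2, 0, 0, 0], [0, 0, 2, 0, 0, 0], [0, 0, 0, 0, 0, 0]]
  ]
}}

```text
time_s: 16.0
position: [0.5727, 0.035, 0.1282]
tcp_rot: [[-0.064, 0.998, -0.001], [0.998, 0.064, 0.0], [0.0, -0.001, -1.0]]
force: [-0.1, -0.5, -3.2]
opening: 0.321
grasp_force: 30.0
```

{"name": "play_rows", "arguments": {
  "moves": [
    [[0, 0, 2, 0, 0, 0], [0, 0, 2, 0, 0, 0], [0, 0, 0, 0, 0, 0]]
  ]
}}

```text
time_s: 16.3
position: [0.5727, 0.035, 0.1242]
tcp_rot: [[-0.064, 0.998, -0.001], [0.998, 0.064, 0.0], [0.0, -0.001, -1.0]]
force: [0.1, 0.5, -3.2]
opening: 0.317
grasp_force: 30.0
```

{"name": "play_rows", "arguments": {
  "moves": [
    [[0, 0, 1, 0, 0, 0], [0, 0, 1, 0, 0, 0], [0, 0, 0, 0, 0, 0]]
  ]
}}

```text
time_s: 16.6
position: [0.5729, 0.0349, 0.1224]
tcp_rot: [[-0.064, 0.998, -0.0], [0.998, 0.064, 0.0], [0.0, -0.0, -1.0]]
force: [-0.3, -0.4, -3.4]
opening: 0.322
grasp_force: 30.0
```

{"name": "play_rows", "arguments": {
  "moves": [
    [[0, 0, 1, 0, 0, 0], [0, 0, 0, 0, 0, 0], [0, 0, 0, 0, 0, 0]]
  ]
}}

```text
time_s: 16.9
position: [0.573, 0.0349, 0.1216]
tcp_rot: [[-0.064, 0.998, 0.0], [0.998, 0.064, -0.0], [-0.0, 0.0, -1.0]]
force: [-0.5, -0.7, -3.5]
opening: 0.323
grasp_force: 30.0
```

{"name": "play_rows", "arguments": {
  "moves": [
    [[0, 0, 0.7, 0, 0, 0], [0, 0, 0, 0, 0, 0]]
  ]
}}

```text
time_s: 17.1
position: [0.573, 0.0349, 0.1215]
tcp_rot: [[-0.064, 0.998, 0.0], [0.998, 0.064, -0.0], [-0.0, 0.0, -1.0]]
force: [-2.1, -0.3, 2.4]
opening: 0.324
grasp_force: 30.0
```

{"name": "play_rows", "arguments": {
  "moves": [
    [[0, 0, 0, 0, 0, 0], [0, 0, 0, 0, 0, 0], [0, 0, 0, 0, 0, 0], [0, 0, 0, 0, 0, 0], [0, 0, 0, 0, 0, 0]]
  ],
  "fingers": 1
}}

```text
time_s: 17.6
position: [0.573, 0.0349, 0.1208]
tcp_rot: [[-0.064, 0.998, 0.0], [0.998, 0.064, -0.0], [-0.0, 0.0, -1.0]]
force: [0.1, 0.2, 0.2]
opening: 0.687
grasp_force: 0.0
```

{"name": "play_rows", "arguments": {
  "moves": [
    [[0, 0, 0, 0, 0, 0], [0, 0, 0, 0, 0, 0], [0, 0, -20, 0, 0, 0], [0, 0, -40, 0, 0, 0], [0, 0, -40, 0, 0, 0]]
  ]
}}

```text
time_s: 18.1
position: [0.5722, 0.035, 0.2211]
tcp_rot: [[-0.064, 0.998, -0.003], [0.998, 0.064, 0.0], [0.001, -0.003, -1.0]]
force: [0.8, 0.3, 0.9]
opening: 0.997
grasp_force: 0.0
```

{"name": "play_rows", "arguments": {
  "moves": [
    [[0, 0, -40, 0, 0, 0], [0, 0, -25, 0, 0, 0], [0, 0, 0, 0, 0, 0], [0, 0, 0, 0, 0, 0], [0, 0, 0, 0, 0, 0]]
  ]
}}

```text
time_s: 18.6
position: [0.5718, 0.035, 0.2843]
tcp_rot: [[-0.064, 0.998, -0.003], [0.998, 0.064, 0.0], [0.001, -0.003, -1.0]]
force: [0.6, -0.4, -0.9]
opening: 1.0
grasp_force: 0.0
```

```bash
python3 - <<'E'
from h import *
go(.5713,.036,3.13)
p=bot.capture("wrist"); im=p["image"]; s=bot.capture("scene")["image"]
A=cv2.resize(im[60:240,150:370],(660,540),interpolation=cv2.INTER_CUBIC)
A[390:540,460:660]=cv2.resize(s[190:235,245:305],(200,150),interpolation=cv2.INTER_CUBIC)
cv2.imwrite("pics/i.png",A)
E
```

```text
t 18.6 pos [0.5718 0.035  0.2843] yaw 3.66 delta [ 1.  -0.5  0. ] turn 0.0093 F [ 0.6 -0.4 -0.9] grip 0.0 1.0002059038635192
```

View pics/i.png

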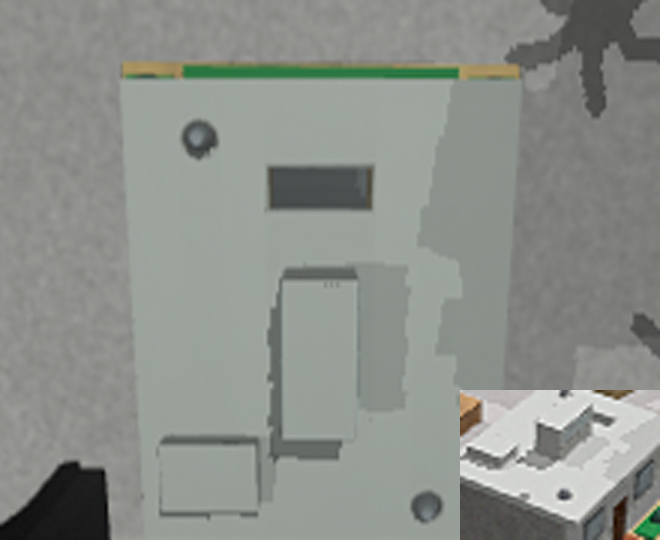

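Both pins stand through the holes, at (200,137) and (427,505), and the slab lies flat. The slot centre is at original pixel (256.5,122.2). Now I'll locate the rod, its block and the tall decoy.

```bash
python3 - <<'E'
from h import *
p=bot.capture("wrist"); print("slot",atz(p,(256.5,122.2),.103))
q,r=fit([(p,(256.5,122.2),(0,60),.103),(p,(190,86.3),(-75,100),.103),(p,(323.3,86.3),(75,100),.103)]);print(q,r)
s=bot.capture("scene");t=bot.capture("top")
def tri(a,b):
    o1,d1=ray(s,a);o2,d2=ray(t,b); k=np.linalg.lstsq(np.c_[d1,-d2],o2-o1,rcond=None)[0]
    return ((o1+k[0]*d1+o2+k[1]*d2)/2).round(3),np.linalg.norm(o1+k[0]*d1-o2-k[1]*d2).round(4)
for k in("rod_grip","block_hole","rod_tip"):
    A=[(d["centre"],d["confidence"]) for d in bot.pinpoint(s,k)[:3] if d["confidence"]>.3];B=[(d["centre"],d["confidence"]) for d in bot.pinpoint(t,k)[:4] if d["confidence"]>.3]
    for a,_ in A:
        for b,_ in B: print(k,np.round(a),np.round(b),*tri(a,b))
for d in bot.silhouettes(t,"block_hole")[:2]+bot.silhouettes(t,"rod_grip")[:3]:
    print(d["confidence"],cv2.minAreaRect(np.argwhere(d["pixels"])[:,::-1].astype(np.float32)))
E
```

```text
slot [0.56833955 0.09588248 0.103     ]
[0.57216237 0.03529581 0.06297317] [ 0.   0.6 -0.5 -0.2  0.5 -0.2]
rod_grip [187. 240.] [383. 226.] [ 0.464 -0.309  0.124] 0.0979
rod_grip [187. 240.] [326. 236.] [ 0.41  -0.198  0.03 ] 0.0049
rod_grip [187. 240.] [274. 165.] [ 0.534 -0.136  0.101] 0.2631
rod_grip [146. 233.] [383. 226.] [ 0.424 -0.343  0.149] 0.0092
rod_grip [146. 233.] [326. 236.] [ 0.371 -0.241  0.074] 0.1235
rod_grip [146. 233.] [274. 165.] [ 0.503 -0.185  0.165] 0.3633
block_hole [149. 244.] [384. 229.] [ 0.427 -0.349  0.116] 0.0058
block_hole [149. 244.] [275. 161.] [ 0.521 -0.19   0.141] 0.3673
block_hole [275. 202.] [384. 229.] [ 0.544 -0.223  0.247] 0.3352
block_hole [275. 202.] [275. 161.] [ 0.61  -0.027  0.161] 0.0074
rod_tip [137. 217.] [339. 307.] [ 0.199 -0.232  0.041] 0.0053
0.58 ((379.5, 232.0), (32.0, 39.0), 90.0)
0.76 ((330.1838684082031, 264.6144714355469), (83.81414794921875, 14.293886184692383), 85.03025817871094)
0.74 ((386.9000549316406, 227.30001831054688), (9.391485214233398, 14.758047103881836), 63.43495178222656)
```

The tall decoy rod now seems to be lying on the table around (0.3,-0.22). It was standing loose, and I never went near it. The small rod in the block is at about (0.427,-0.346). I'll move over it with the jaws closing along y.

{"name": "play_rows", "arguments": {
  "moves": [
    [[-37, -17, -3, 0, 0, 0], [-37, -17, -3, 0, 0, 0], [-37, -17, -3, 0, 0, 0], [-37, -17, -3, 0, 0, 0], [-37, -17, -3, 0, 0, 0]]
  ]
}}

```text
time_s: 19.75
position: [0.4993, -0.1564, 0.3012]
tcp_rot: [[-0.064, 0.998, 0.001], [0.998, 0.064, -0.0], [-0.0, 0.001, -1.0]]
force: [0.1, -1.0, 0.4]
opening: 1.003
grasp_force: 0.0
```

{"name": "play_rows", "arguments": {
  "moves": [
    [[-37, -17, 0, 0, 0, 0], [-37, -17, 0, 0, 0, 0], [-37, -17, 0, 0, 0, 0], [-37, -17, 0, 0, 0, 0], [-37, -17, 0, 0, 0, 0]]
  ]
}}

```text
time_s: 20.25
position: [0.4262, -0.3467, 0.3011]
tcp_rot: [[-0.064, 0.998, 0.001], [0.998, 0.064, -0.0], [-0.0, 0.001, -1.0]]
force: [1.1, -0.4, 0.7]
opening: 1.001
grasp_force: 0.0
```

{"name": "play_rows", "arguments": {
  "moves": [
    [[0, 0, 0, 0, 0, 0.148], [0, 0, 0, 0, 0, 0.148], [0, 0, 0, 0, 0, 0.148], [0, 0, 0, 0, 0, 0.148], [0, 0, 0, 0, 0, 0.148]]
  ]
}}

```text
time_s: 20.75
position: [0.4269, -0.3453, 0.301]
tcp_rot: [[0.631, 0.776, 0.0], [0.776, -0.631, -0.0], [-0.0, 0.0, -1.0]]
force: [-0.2, -0.4, -0.3]
opening: 1.002
grasp_force: 0.0
```

{"name": "play_rows", "arguments": {
  "moves": [
    [[0, 0, 0, 0, 0, 0.148], [0, 0, 0, 0, 0, 0.148], [0, 0, 0, 0, 0, 0.148], [0, 0, 0, 0, 0, 0.148], [0, 0, 0, 0, 0, 0.148]]
  ]
}}

```text
time_s: 21.25
position: [0.427, -0.3452, 0.301]
tcp_rot: [[0.989, 0.148, 0.0], [0.148, -0.989, -0.0], [0.0, 0.0, -1.0]]
force: [-0.1, -0.1, 0.8]
opening: 0.998
grasp_force: 0.0
```

{"name": "play_rows", "arguments": {
  "moves": [
    [[0, 0, 0, 0, 0, 0.148], [0, 0, 0, 0, 0, 0], [0, 0, 0, 0, 0, 0], [0, 0, 0, 0, 0, 0]]
  ]
}}

```text
time_s: 21.65
position: [0.427, -0.3452, 0.3009]
tcp_rot: [[1.0, 0.009, 0.0], [0.009, -1.0, -0.0], [0.0, 0.0, -1.0]]
force: [0.5, -0.3, 0.4]
opening: 1.0
grasp_force: 0.0
```

```bash
python3 - <<'E'
from h import *
go(.427,-.346,-90)
p=bot.capture("wrist"); s=bot.capture("scene"); t=bot.capture("top")
A=np.zeros((576,768,3),np.uint8); A[:384,:512]=p["image"]; A[:,512:][:192]=cv2.resize(s["image"],(256,192)); A[192:384,512:]=cv2.resize(t["image"],(256,192))
A[384:,:256]=cv2.resize(s["image"][170:280,70:220],(256,192)); A[384:,256:512]=cv2.resize(t["image"][190:310,290:450],(256,192))
cv2.imwrite("pics/j.png",A); print("cam",ray(p,(0,0))[0])
for k in("rod_grip","block_hole"):
    for d in bot.pinpoint(p,k)[:3]:
        if d["confidence"]>.2: print(k,round(d["confidence"],2),np.round(d["centre"],1),atz(p,d["centre"],Z[k]).round(4))
for d in bot.silhouettes(p,"rod_grip")[:2]: print(d["confidence"],cv2.minAreaRect(np.argwhere(d["pixels"])[:,::-1].astype(np.float32)))
E
```

```text
t 21.65 pos [ 0.427  -0.3452  0.3009] yaw -89.49 delta [0.  0.8 0. ] turn 0.0089 F [ 0.5 -0.3  0.4] grip 0.0 0.9998071869250527
cam [ 0.49764435 -0.34427721  0.44911086]
rod_grip 0.77 [260.6 180.5] [ 0.4267 -0.3515  0.158 ]
rod_grip 0.75 [166.3 170.7] [ 0.4367 -0.2507  0.158 ]
block_hole 0.81 [262.7 177. ] [ 0.4219 -0.3549  0.12  ]
0.86 ((261.5, 180.0), (40.0, 27.0), 90.0)
0.76 ((173.10812377929688, 218.64866638183594), (153.87747192382812, 30.578214645385742), 80.53767395019531)
```

View pics/j.png

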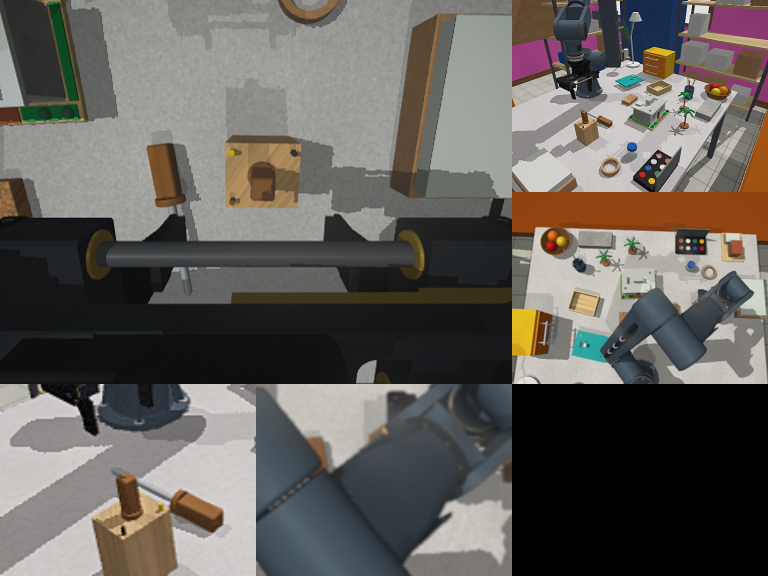

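The small rod's handle stands at (262,185), square to the picture. The decoy rod lies to its left at (165,175), low and clear. Descending.

{"name": "play_rows", "arguments": {
  "moves": [
    [[0, 6.3, 30, 0, 0, 0.009], [0, 0, 40, 0, 0, 0], [0, 0, 40, 0, 0, 0], [0, 0, 25, 0, 0, 0], [0, 0, 13, 0, 0, 0]]
  ]
}}

```text
time_s: 22.45
position: [0.4261, -0.3504, 0.1504]
tcp_rot: [[1.0, -0.002, -0.003], [-0.002, -1.0, 0.003], [-0.003, -0.003, -1.0]]
force: [-0.4, 0.1, 0.4]
opening: 0.999
grasp_force: 0.0
```

{"name": "play_rows", "arguments": {
  "moves": [
    [[0, 0, 0, 0, 0, 0], [0, 0, 0, 0, 0, 0], [0, 0, 0, 0, 0, 0]]
  ]
}}

```text
time_s: 22.75
position: [0.4279, -0.3525, 0.1545]
tcp_rot: [[1.0, -0.002, 0.002], [-0.002, -1.0, -0.003], [0.002, 0.003, -1.0]]
force: [0.8, 0.0, 0.3]
opening: 1.002
grasp_force: 0.0
```

{"name": "play_rows", "arguments": {
  "moves": [
    [[0, 0, 0, 0, 0, 0], [0, 0, 0, 0, 0, 0], [0, 0, 0, 0, 0, 0], [0, 0, 0, 0, 0, 0], [0, 0, 0, 0, 0, 0]]
  ],
  "fingers": -1
}}

```text
time_s: 23.25
position: [0.427, -0.3515, 0.153]
tcp_rot: [[1.0, -0.002, 0.0], [-0.002, -1.0, -0.0], [0.0, 0.0, -1.0]]
force: [0.3, -0.3, -0.6]
opening: 0.63
grasp_force: 0.0
```

{"name": "play_rows", "arguments": {
  "moves": [
    [[0, 0, 0, 0, 0, 0], [0, 0, 0, 0, 0, 0], [0, 0, 0, 0, 0, 0], [0, 0, 0, 0, 0, 0], [0, 0, 0, 0, 0, 0]]
  ]
}}

```text
time_s: 23.75
position: [0.4271, -0.3519, 0.1529]
tcp_rot: [[1.0, -0.002, 0.0], [-0.002, -1.0, -0.001], [0.0, 0.001, -1.0]]
force: [-0.8, -1.0, -0.8]
opening: 0.274
grasp_force: 30.0
```

{"name": "play_rows", "arguments": {
  "moves": [
    [[0, 0, -7, 0, 0, 0], [0, 0, -20, 0, 0, 0], [0, 0, -35, 0, 0, 0], [0, 0, -40, 0, 0, 0], [0, 0, -40, 0, 0, 0]]
  ]
}}

```text
time_s: 24.25
position: [0.4265, -0.3509, 0.2961]
tcp_rot: [[1.0, -0.002, -0.001], [-0.002, -1.0, 0.002], [-0.001, -0.002, -1.0]]
force: [-0.4, -1.1, -2.2]
opening: 0.272
grasp_force: 30.0
```

{"name": "play_rows", "arguments": {
  "moves": [
    [[0, 0, -25, 0, 0, 0], [0, 0, -10, 0, 0, 0], [0, 0, 0, 0, 0, 0], [6, -18, 0, 0, 0, 0], [11, -37, 0, 0, 0, 0]]
  ]
}}

```text
time_s: 24.75
position: [0.4432, -0.2973, 0.3275]
tcp_rot: [[1.0, -0.006, -0.003], [-0.006, -1.0, 0.002], [-0.003, -0.002, -1.0]]
force: [2.0, 0.4, -0.9]
opening: 0.273
grasp_force: 30.0
```

{"name": "play_rows", "arguments": {
  "moves": [
    [[12, -37, 0, 0, 0, 0], [12, -37, 0, 0, 0, 0], [12, -37, 0, 0, 0, 0], [12, -37, 0, 0, 0, 0], [12, -37, 0, 0, 0, 0]]
  ]
}}

```text
time_s: 25.25
position: [0.5035, -0.1094, 0.3274]
tcp_rot: [[1.0, -0.002, -0.005], [-0.002, -1.0, 0.002], [-0.005, -0.002, -1.0]]
force: [0.9, -0.3, -1.6]
opening: 0.275
grasp_force: 30.0
```

{"name": "play_rows", "arguments": {
  "moves": [
    [[12, -37, 0, 0, 0, 0], [12, -37, 0, 0, 0, 0], [12, -37, 0, 0, 0, 0], [12, -37, 0, 0, 0, 0], [12, -37, 0, 0, 0, 0]]
  ]
}}

```text
time_s: 25.75
position: [0.5638, 0.075, 0.3271]
tcp_rot: [[1.0, -0.002, -0.006], [-0.002, -1.0, 0.0], [-0.006, -0.0, -1.0]]
force: [0.5, -0.4, -1.2]
opening: 0.272
grasp_force: 30.0
```

{"name": "play_rows", "arguments": {
  "moves": [
    [[5, -23, 0, 0, 0, 0], [0, 0, 0, 0, 0, 0], [0, 0, 0, 0, 0, 0], [0, 0, 0, 0, 0, 0], [0, 0, 0, 0, 0, 0]]
  ]
}}

```text
time_s: 26.25
position: [0.5696, 0.095, 0.3293]
tcp_rot: [[1.0, -0.004, -0.001], [-0.004, -1.0, -0.0], [-0.001, 0.0, -1.0]]
force: [-0.4, -0.5, -2.0]
opening: 0.274
grasp_force: 30.0
```

```bash
cat > tip.py <<'E'
from h import *
def look():
    go(.569,.0958,-90); p=bot.capture("wrist"); t,R,_=tool(); zt=t[2]-.148
    for k,z in(("rod_tip",zt),("slot",.103),("pin_b",.095),("roof_grip",.121)):
        for d in bot.pinpoint(p,k)[:2]:
            if d["confidence"]>.2: print(k,round(d["confidence"],2),np.round(d["centre"],1),atz(p,d["centre"],z).round(4))
    print("tip expected px",proj(p,t+[0,0,-.148]))
    return p
E
python3 -c "
from tip import *
p=look(); cv2.imwrite('pics/k.png',p['image'])
s=bot.capture('scene');t=bot.capture('top')
for q in(s,t): print([(d['confidence'],np.round(d['centre'])) for d in bot.pinpoint(q,'rod_tip')[:2]],[(d['confidence'],np.round(d['centre'])) for d in bot.pinpoint(q,'slot')[:2]])
"
```

```text
t 26.25 pos [0.5696 0.095  0.3293] yaw -90.22 delta [-0.6 -0.8  0. ] turn -0.0039 F [-0.4 -0.5 -2. ] grip 29.975765420822427 0.27392723299374633
rod_tip 0.79 [255.  181.6] [0.5667 0.0947 0.1816]
slot 0.7 [249.1 168.8] [0.5652 0.1026 0.103 ]
pin_b 0.98 [245.  196.6] [0.5229 0.1091 0.095 ]
pin_b 0.87 [349.7 129. ] [ 0.6176 -0.0335  0.095 ]
roof_grip 0.63 [301.5 165.7] [0.5726 0.034  0.121 ]
tip expected px [254.66579778 178.88237012]
[(0.87, array([137., 217.])), (0.72, array([289., 131.]))] [(0.96, array([245., 157.])), (0.93, array([285., 199.]))]
[(0.81, array([337., 306.]))] [(0.7, array([231., 176.]))]
```

```bash
python3 - <<'E'
from tip import *
p=bot.capture("wrist"); g=cv2.cvtColor(p["image"],cv2.COLOR_BGR2GRAY)
print("slot corners",[proj(p,[.5684+a,.0958+b,.103]).round(1).tolist() for a in(-.02,.02) for b in(-.008,.008)])
for r in range(136,204,3): print(r,' '.join("%3d"%v for v in g[r,232:274]))
E
```

```text
slot corners [[260.7, 181.1], [249.2, 181.1], [260.8, 152.3], [249.0, 152.4]]
136 174 175 175 175 174 175 174 174 174 174 174 174 174 174 174 174 174 174 174 174 174 173 171 194 197 197 196 196 196 196 196 195 196 196 196 196 196 196 196 196 196 195
139 174 174 174 174 174 174 174 174 174 174 174 174 174 174 174 173 173 174 174 173 173 174 171 194 196 196 196 196 196 196 196 196 196 196 196 196 196 196 196 196 196 197
142 174 175 174 174 174 174 174 174 174 174 174 174 173 174 174 174 173 173 173 174 173 173 171 194 197 197 196 196 196 196 196 197 196 196 196 196 196 196 196 196 196 196
145 174 174 174 174 173 174 173 173 173 174 173 173 173 173 174 173 173 174 174 174 173 172 184 195 197 197 196 196 196 197 196 197 197 197 196 196 196 196 196 196 196 196
148 173 173 173 173 174 173 173 173 173 173 173 174 173 173 173 173 173 173 173 173 173 172 193 197 196 197 196 196 196 196 197 196 196 196 196 196 196 196 196 196 195 196
151 172 172 172 172 172 172 172 172 172 172 172 172 173 173 174 174 175 175 175 175 188 189 199 200 197 197 199 197 196 196 196 196 196 196 196 195 195 195 196 19
[... 2233 characters left out ...]
 195 195 195
193 196 196 196 196 197 196 196 196 196 196 196 197 197 196 196 196 198 180 117 101 100  97  88  85  83  82  80  74 124 192 196 195 196 196 195 196 196 196 196 196 196 196
196 197 197 197 197 197 197 197 199 193 164 142 100  92  82 110 144 193 173 113  91  81  81  81  82  82  81  80  74 110 192 199 197 197 196 196 196 197 196 196 197 196 196
199 197 197 196 197 198 198 199 187 113 109 115 114 104  95  83  73  86  99  74  64  65  65  63  62  63  63  67  69  80 149 181 183 200 203 200 199 197 197 196 196 197 196
202 197 197 196 196 197 197 199 203 159 110  84  59  56  58  60  59  61  62  63  63  63  64  65  66  66  66  65  66  63  63  62  60  60  58  54  86 158 198 200 197 196 196
```

The slot spans columns 249–261 and rows 152–181, centred at (255,167). The shaft tip is at (255,182). That calls for about +1.6 mm in x and +1 mm in y, then down.

{"name": "play_rows", "arguments": {
  "moves": [
    [[1.6, -1, 15, 0, 0, -0.004], [0, 0, 20, 0, 0, 0], [0, 0, 20, 0, 0, 0], [0, 0, 12, 0, 0, 0], [0, 0, 0, 0, 0, 0]]
  ]
}}

```text
time_s: 27.35
position: [0.5704, 0.0972, 0.261]
tcp_rot: [[1.0, 0.002, -0.004], [0.002, -1.0, 0.0], [-0.004, -0.0, -1.0]]
force: [-0.3, -0.1, -2.1]
opening: 0.272
grasp_force: 30.0
```

{"name": "play_rows", "arguments": {
  "moves": [
    [[0, 0, 5, 0, 0, 0], [0, 0, 5, 0, 0, 0], [0, 0, 5, 0, 0, 0], [0, 0, 5, 0, 0, 0], [0, 0, 5, 0, 0, 0]]
  ]
}}

```text
time_s: 27.85
position: [0.5717, 0.0972, 0.2377]
tcp_rot: [[1.0, 0.002, 0.0], [0.002, -1.0, -0.0], [0.0, 0.0, -1.0]]
force: [-0.7, -0.1, -1.2]
opening: 0.272
grasp_force: 30.0
```

{"name": "play_rows", "arguments": {
  "moves": [
    [[0, 1, 5, 0, 0, 0], [0, 0, 10, 0, 0, 0], [0, 0, 10, 0, 0, 0], [0, 0, 10, 0, 0, 0], [0, 0, 8, 0, 0, 0]]
  ]
}}

```text
time_s: 28.35
position: [0.5712, 0.0962, 0.1935]
tcp_rot: [[1.0, 0.002, -0.001], [0.002, -1.0, 0.0], [-0.001, -0.0, -1.0]]
force: [-0.5, -0.1, -1.7]
opening: 0.273
grasp_force: 30.0
```

{"name": "play_rows", "arguments": {
  "moves": [
    [[0, 0, 2, 0, 0, 0], [0, 0, 3, 0, 0, 0], [0, 0, 3, 0, 0, 0], [0, 0, 0, 0, 0, 0]]
  ]
}}

```text
time_s: 28.75
position: [0.5719, 0.0962, 0.1871]
tcp_rot: [[1.0, 0.002, 0.001], [0.002, -1.0, 0.0], [0.001, -0.0, -1.0]]
force: [-0.4, 0.3, -2.2]
opening: 0.275
grasp_force: 30.0
```

{"name": "play_rows", "arguments": {
  "moves": [
    [[0, 0, 2, 0, 0, 0], [0, 0, 2, 0, 0, 0], [0, 0, 0, 0, 0, 0]]
  ]
}}

```text
time_s: 29.05
position: [0.572, 0.0964, 0.1834]
tcp_rot: [[1.0, 0.002, 0.001], [0.002, -1.0, 0.0], [0.001, -0.0, -1.0]]
force: [-0.6, 0.3, 4.7]
opening: 0.276
grasp_force: 30.0
```

{"name": "play_rows", "arguments": {
  "moves": [
    [[0, 0, 2, 0, 0, 0], [0, 0, 2, 0, 0, 0], [0, 0, 0, 0, 0, 0]]
  ]
}}

```text
time_s: 29.35
position: [0.572, 0.0963, 0.1788]
tcp_rot: [[1.0, 0.002, 0.001], [0.002, -1.0, 0.0], [0.001, -0.0, -1.0]]
force: [-0.4, 1.3, 4.0]
opening: 0.275
grasp_force: 30.0
```

Contact at the expected ~6 N, and the tab is moving. Pressing on to the stop.

{"name": "play_rows", "arguments": {
  "moves": [
    [[0, 0, 2, 0, 0, 0], [0, 0, 1.5, 0, 0, 0], [0, 0, 0, 0, 0, 0]]
  ]
}}

```text
time_s: 29.65
position: [0.5719, 0.0961, 0.1751]
tcp_rot: [[1.0, 0.002, 0.001], [0.002, -1.0, -0.0], [0.001, 0.0, -1.0]]
force: [0.5, 0.7, 3.1]
opening: 0.272
grasp_force: 30.0
```

{"name": "play_rows", "arguments": {
  "moves": [
    [[0, 0, 1, 0, 0, 0], [0, 0, 1, 0, 0, 0], [0, 0, 0, 0, 0, 0]]
  ]
}}

```text
time_s: 29.95
position: [0.5719, 0.096, 0.1733]
tcp_rot: [[1.0, 0.002, 0.001], [0.002, -1.0, -0.0], [0.001, 0.0, -1.0]]
force: [0.2, -0.2, 4.3]
opening: 0.278
grasp_force: 30.0
```

{"name": "play_rows", "arguments": {
  "moves": [
    [[0, 0, 1, 0, 0, 0], [0, 0, 0, 0, 0, 0]]
  ]
}}

```text
time_s: 30.15
position: [0.5719, 0.0959, 0.1724]
tcp_rot: [[1.0, 0.002, 0.001], [0.002, -1.0, -0.001], [0.001, 0.001, -1.0]]
force: [1.5, -1.8, 3.3]
opening: 0.276
grasp_force: 30.0
```

{"name": "play_rows", "arguments": {
  "moves": [
    [[0, 0, 1, 0, 0, 0], [0, 0, 0, 0, 0, 0]]
  ]
}}

```text
time_s: 30.35
position: [0.572, 0.0959, 0.172]
tcp_rot: [[1.0, 0.002, 0.001], [0.002, -1.0, -0.001], [0.001, 0.001, -1.0]]
force: [0.2, 0.0, 7.6]
opening: 0.275
grasp_force: 30.0
```

{"name": "play_rows", "arguments": {
  "moves": [
    [[0, 0, 1, 0, 0, 0], [0, 0, 0, 0, 0, 0]]
  ]
}}

```text
time_s: 30.55
position: [0.5721, 0.0959, 0.1718]
tcp_rot: [[1.0, 0.002, 0.001], [0.002, -1.0, -0.001], [0.001, 0.001, -1.0]]
force: [-0.4, -0.2, 10.3]
opening: 0.275
grasp_force: 30.0
```

{"name": "play_rows", "arguments": {
  "moves": [
    [[0, 0, 1, 0, 0, 0], [0, 0, 0, 0, 0, 0]]
  ]
}}

```text
time_s: 30.75
position: [0.5721, 0.0959, 0.1716]
tcp_rot: [[1.0, 0.002, 0.002], [0.002, -1.0, -0.001], [0.002, 0.001, -1.0]]
force: [-1.4, -1.5, 15.2]
opening: 0.274
grasp_force: 30.0
```

It is at the stop: the TCP has stalled while the force climbs. One more small press, then up.

{"name": "play_rows", "arguments": {
  "moves": [
    [[0, 0, 1.5, 0, 0, 0], [0, 0, 0, 0, 0, 0], [0, 0, 0, 0, 0, 0]]
  ]
}}

```text
time_s: 31.05
position: [0.5725, 0.0958, 0.1712]
tcp_rot: [[1.0, 0.002, 0.003], [0.002, -1.0, -0.001], [0.003, 0.001, -1.0]]
force: [-2.5, -1.7, 21.3]
opening: 0.276
grasp_force: 30.0
```

{"name": "play_rows", "arguments": {
  "moves": [
    [[0, 0, -5, 0, 0, 0], [0, 0, -15, 0, 0, 0], [0, 0, -25, 0, 0, 0], [0, 0, -30, 0, 0, 0], [0, 0, -30, 0, 0, 0]]
  ]
}}

```text
time_s: 31.55
position: [0.5697, 0.0964, 0.2717]
tcp_rot: [[1.0, 0.002, -0.006], [0.002, -1.0, 0.0], [-0.006, -0.001, -1.0]]
force: [1.1, -0.4, -1.8]
opening: 0.276
grasp_force: 30.0
```

{"name": "play_rows", "arguments": {
  "moves": [
    [[0, 0, -30, 0, 0, 0], [0, 0, -25, 0, 0, 0], [0, 0, 0, 0, 0, 0], [0, 0, 0, 0, 0, 0], [0, 0, 0, 0, 0, 0]]
  ]
}}

```text
time_s: 32.05
position: [0.5699, 0.0963, 0.3251]
tcp_rot: [[1.0, 0.002, -0.006], [0.002, -1.0, 0.0], [-0.006, -0.0, -1.0]]
force: [-1.1, 0.4, -1.9]
opening: 0.277
grasp_force: 30.0
```

```bash
python3 -c "
from tip import *
p=look(); go(.427,-.3515,-89.9)
"
```

```text
t 32.05 pos [0.5699 0.0963 0.3251] yaw -89.9 delta [-0.9  0.5  0. ] turn 0.0017 F [-1.1  0.4 -1.9] grip 29.99597549904138 0.27739214984368155
rod_tip 0.82 [255.7 177.9] [0.5705 0.0952 0.1772]
slot 0.82 [252.4 167.7] [0.5669 0.0994 0.103 ]
slot 0.45 [355.2 128.6] [ 0.6189 -0.0348  0.103 ]
pin_b 0.58 [241.8 199.2] [0.5195 0.1146 0.095 ]
roof_grip 0.73 [303.8 165.9] [0.5729 0.0331 0.121 ]
tip expected px [254.76940701 178.24339315]
t 32.3 pos [0.5712 0.0962 0.3267] yaw -89.9 delta [-1.449e+02  4.474e+02  3.000e-01] turn -0.0 F [-0.4 -0.3 -1.1] grip 29.996112543158233 0.27565050149531123
```

{"name": "play_rows", "arguments": {
  "moves": [
    [[-6, 18, 0, 0, 0, 0], [-12, 37, 0, 0, 0, 0], [-12, 37, 0, 0, 0, 0], [-12, 37, 0, 0, 0, 0], [-12, 37, 0, 0, 0, 0]]
  ]
}}

```text
time_s: 32.8
position: [0.5172, -0.0711, 0.3276]
tcp_rot: [[1.0, 0.002, -0.0], [0.002, -1.0, 0.0], [-0.0, -0.0, -1.0]]
force: [0.4, -0.2, -2.0]
opening: 0.272
grasp_force: 30.0
```

{"name": "play_rows", "arguments": {
  "moves": [
    [[-12, 37, 0, 0, 0, 0], [-12, 37, 0, 0, 0, 0], [-12, 37, 0, 0, 0, 0], [-12, 37, 0, 0, 0, 0], [-12, 37, 0, 0, 0, 0]]
  ]
}}

```text
time_s: 33.3
position: [0.4575, -0.2564, 0.3277]
tcp_rot: [[1.0, 0.002, -0.0], [0.002, -1.0, 0.0], [-0.0, -0.0, -1.0]]
force: [0.8, 0.3, -1.3]
opening: 0.277
grasp_force: 30.0
```

{"name": "play_rows", "arguments": {
  "moves": [
    [[-12, 37, 0, 0, 0, 0], [-12, 37, 0, 0, 0, 0], [-7, 22.5, 0, 0, 0, 0], [0, 0, 25, 0, 0, 0], [0, 0, 0, 0, 0, 0]]
  ]
}}

```text
time_s: 33.8
position: [0.4255, -0.3507, 0.2997]
tcp_rot: [[1.0, -0.0, -0.005], [-0.0, -1.0, 0.006], [-0.005, -0.006, -1.0]]
force: [-0.4, 0.5, -2.3]
opening: 0.273
grasp_force: 30.0
```

{"name": "play_rows", "arguments": {
  "moves": [
    [[0, 0, 0, 0, 0, 0], [0, 0, 0, 0, 0, 0], [0, 0, 0, 0, 0, 0], [0, 0, 0, 0, 0, 0], [0, 0, 0, 0, 0, 0]]
  ]
}}

```text
time_s: 34.3
position: [0.4277, -0.3514, 0.3034]
tcp_rot: [[1.0, 0.002, 0.001], [0.002, -1.0, -0.001], [0.001, 0.001, -1.0]]
force: [0.5, 0.2, -1.7]
opening: 0.275
grasp_force: 30.0
```

```bash
python3 - <<'E'
from tip import *
go(.427,-.3515,-89.9); p=bot.capture("wrist"); t,_,_=tool()
print("tip exp",proj(p,t+[0,0,-.148]),"hole exp",proj(p,[.427,-.3515,.12]))
for k in("rod_tip","block_hole"):
    for d in bot.pinpoint(p,k)[:3]: print(k,round(d["confidence"],2),np.round(d["centre"],1))
g=cv2.cvtColor(p["image"],cv2.COLOR_BGR2GRAY)
for r in range(156,200,2): print(r,' '.join("%3d"%v for v in g[r,236:280]))
E
```

```text
t 34.3 pos [ 0.4277 -0.3514  0.3034] yaw -89.86 delta [-0.7  0.1 -0. ] turn 0.0007 F [ 0.5  0.2 -1.7] grip 29.996082857251167 0.2751102770175598
tip exp [254.6289925  179.25839908] hole exp [254.66931666 173.05794901]
rod_tip 0.81 [253.2 179.2]
block_hole 0.62 [259.9 176.7]
156 157 156 151 149 153 156 162 161 158 157 159 155 160 150 148 147 148 149 147 157 156 164 165 166 170 173 172 167 154 150 154 158 161 163 164 166 167 164 165 165 166 167 169 165
158 156 150 150 153 159 162 159 158 157 161 166 169 170 159 159 150 148 147 155 164 165 166 168 171 173 171 162 151 152 156 159 162 163 164 165 165 164 165 165 167 169 169 162 160
160 148 151 156 161 161 158 157 158 162 167 169 169 167 168 170 161 158 156 163 165 166 171 172 173 168 155 149 153 158 161 163 164 167 167 164 165 165 166 167 168 165 160 160 163
162 152 158 161 160 158 158 160 164 168 170 168 167 169 170 169 167 165 164 165 169 171 174 172 163 152 151 156 159 162 163 164 166 166 165 165 166 166 168 169 161 160 163 164 162
164 160 162 159 158 158 162 166 170 169 167 167 170 169 168 166 164 165 167 170 173 173 168 157 149 152 1
[... 2434 characters left out ...]
 155 158 161 163 165 166 165 164 165 154 111 101  99  96  86  83  81  80  77  73 133 166 168 162 157 155 150 149 152 159 165 169 164 151 148 148 149 151 152 155
194 159 150 151 157 160 162 164 166 166 164 163 165 168 148 110 102  91  80  80  79  79  80  77  72 112 161 162 156 152 149 149 155 162 167 167 156 147 147 148 150 151 153 157 160
196 149 154 158 161 163 165 166 165 163 164 165 167 171 142 107  80  77  79  79  80  80  79  79  72 110 154 156 150 149 152 159 165 169 163 150 147 148 149 150 151 155 158 161 158
198 157 160 161 163 165 165 164 164 165 167 168 171 170 128  82  76  73  74  72  71  72  75  74  74  98 150 152 151 156 163 167 166 155 146 147 149 149 151 153 157 160 161 157 152
```

The hole shows centred at about (256.2,176) and the shaft tip at about (254.7,181.8). Correcting by about -1.1 mm in x and -1.3 mm in y, then lowering slowly.

{"name": "play_rows", "arguments": {
  "moves": [
    [[-1.1, 1.3, 10, 0, 0, 0], [0, 0, 10, 0, 0, 0], [0, 0, 8, 0, 0, 0], [0, 0, 0, 0, 0, 0], [0, 0, 0, 0, 0, 0]]
  ]
}}

```text
time_s: 34.95
position: [0.4262, -0.3528, 0.2743]
tcp_rot: [[1.0, 0.002, -0.001], [0.002, -1.0, 0.001], [-0.001, -0.001, -1.0]]
force: [0.0, -0.0, -1.2]
opening: 0.275
grasp_force: 30.0
```

{"name": "play_rows", "arguments": {
  "moves": [
    [[0, 0, 4, 0, 0, 0], [0, 0, 4, 0, 0, 0], [0, 0, 4, 0, 0, 0], [0, 0, 4, 0, 0, 0], [0, 0, 0, 0, 0, 0]]
  ]
}}

```text
time_s: 35.45
position: [0.426, -0.3525, 0.2581]
tcp_rot: [[1.0, 0.002, -0.001], [0.002, -1.0, 0.001], [-0.001, -0.001, -1.0]]
force: [-0.5, 0.4, -2.0]
opening: 0.275
grasp_force: 30.0
```

{"name": "play_rows", "arguments": {
  "moves": [
    [[0, 0, 10, 0, 0, 0], [0, 0, 15, 0, 0, 0], [0, 0, 15, 0, 0, 0], [0, 0, 15, 0, 0, 0], [0, 0, 15, 0, 0, 0]]
  ]
}}

```text
time_s: 35.95
position: [0.4263, -0.3528, 0.1878]
tcp_rot: [[1.0, 0.002, -0.0], [0.002, -1.0, -0.0], [-0.0, 0.0, -1.0]]
force: [0.4, -0.3, -2.2]
opening: 0.275
grasp_force: 30.0
```

{"name": "play_rows", "arguments": {
  "moves": [
    [[0, 0, 12, 0, 0, 0], [0, 0, 10, 0, 0, 0], [0, 0, 5, 0, 0, 0], [0, 0, 0, 0, 0, 0], [0, 0, 0, 0, 0, 0]]
  ]
}}

```text
time_s: 36.45
position: [0.4266, -0.3532, 0.1622]
tcp_rot: [[1.0, 0.002, 0.001], [0.002, -1.0, -0.001], [0.001, 0.001, -1.0]]
force: [-0.6, 0.1, -0.6]
opening: 0.279
grasp_force: 30.0
```

{"name": "play_rows", "arguments": {
  "moves": [
    [[0, 0, 2, 0, 0, 0], [0, 0, 2, 0, 0, 0], [0, 0, 0, 0, 0, 0], [0, 0, 0, 0, 0, 0]]
  ]
}}

```text
time_s: 36.85
position: [0.4263, -0.3529, 0.158]
tcp_rot: [[1.0, 0.002, 0.0], [0.002, -1.0, -0.0], [0.0, 0.0, -1.0]]
force: [-0.4, 0.1, -0.8]
opening: 0.275
grasp_force: 30.0
```

{"name": "play_rows", "arguments": {
  "moves": [
    [[0, 0, 2, 0, 0, 0], [0, 0, 2, 0, 0, 0], [0, 0, 0, 0, 0, 0], [0, 0, 0, 0, 0, 0]]
  ]
}}

```text
time_s: 37.25
position: [0.4263, -0.3528, 0.1537]
tcp_rot: [[1.0, 0.002, -0.0], [0.002, -1.0, 0.0], [-0.0, -0.0, -1.0]]
force: [-0.1, 0.3, -2.3]
opening: 0.274
grasp_force: 30.0
```

{"name": "play_rows", "arguments": {
  "moves": [
    [[0, 0, 1, 0, 0, 0], [0, 0, 0, 0, 0, 0], [0, 0, 0, 0, 0, 0]]
  ]
}}

```text
time_s: 37.55
position: [0.4263, -0.3529, 0.1528]
tcp_rot: [[1.0, 0.002, 0.0], [0.002, -1.0, -0.0], [0.0, 0.0, -1.0]]
force: [-0.6, -0.3, -1.4]
opening: 0.273
grasp_force: 30.0
```

{"name": "play_rows", "arguments": {
  "moves": [
    [[0, 0, 1, 0, 0, 0], [0, 0, 0, 0, 0, 0], [0, 0, 0, 0, 0, 0]]
  ]
}}

```text
time_s: 37.85
position: [0.4264, -0.3529, 0.1527]
tcp_rot: [[1.0, 0.002, 0.0], [0.002, -1.0, -0.0], [0.0, 0.0, -1.0]]
force: [-1.3, 2.4, 5.9]
opening: 0.276
grasp_force: 30.0
```

The shoulder is seated on the block. Releasing and retreating upwards.

{"name": "play_rows", "arguments": {
  "moves": [
    [[0, 0, 0, 0, 0, 0], [0, 0, 0, 0, 0, 0], [0, 0, 0, 0, 0, 0], [0, 0, 0, 0, 0, 0], [0, 0, 0, 0, 0, 0]]
  ],
  "fingers": 1
}}

```text
time_s: 38.35
position: [0.4263, -0.3529, 0.1517]
tcp_rot: [[1.0, 0.002, -0.0], [0.002, -1.0, 0.0], [-0.0, -0.0, -1.0]]
force: [-0.3, 0.6, -0.1]
opening: 0.644
grasp_force: 0.0
```

{"name": "play_rows", "arguments": {
  "moves": [
    [[0, 0, 0, 0, 0, 0], [0, 0, 0, 0, 0, 0], [0, 0, 0, 0, 0, 0], [0, 0, -10, 0, 0, 0], [0, 0, -30, 0, 0, 0]]
  ]
}}

```text
time_s: 38.85
position: [0.425, -0.3513, 0.1903]
tcp_rot: [[1.0, 0.002, -0.004], [0.002, -1.0, 0.005], [-0.004, -0.005, -1.0]]
force: [-0.1, -0.2, -0.4]
opening: 0.989
grasp_force: 0.0
```

{"name": "play_rows", "arguments": {
  "moves": [
    [[0, 0, -40, 0, 0, 0], [0, 0, -40, 0, 0, 0], [0, 0, -28, 0, 0, 0], [0, 0, 0, 0, 0, 0], [0, 0, 0, 0, 0, 0]]
  ]
}}

```text
time_s: 39.35
position: [0.4263, -0.3528, 0.3009]
tcp_rot: [[1.0, 0.002, 0.001], [0.002, -1.0, -0.002], [0.001, 0.002, -1.0]]
force: [0.4, -0.0, -0.8]
opening: 1.0
grasp_force: 0.0
```

{"name": "play_rows", "arguments": {
  "moves": [
    [[0, 0, 0, 0, 0, 0], [0, 0, 0, 0, 0, 0], [0, 0, 0, 0, 0, 0], [0, 0, 0, 0, 0, 0], [0, 0, 0, 0, 0, 0]]
  ]
}}

```text
time_s: 39.85
position: [0.4263, -0.3528, 0.2993]
tcp_rot: [[1.0, 0.002, -0.001], [0.002, -1.0, 0.001], [-0.001, -0.001, -1.0]]
force: [-0.4, -0.0, 0.1]
opening: 0.999
grasp_force: 0.0
```

```bash
python3 - <<'E'
from h import *
go(.427,-.346,-90)
p=bot.capture("wrist"); s=bot.capture("scene"); cv2.imwrite("pics/z.png",s["image"])
for d in bot.silhouettes(p,"rod_grip")[:2]: print(d["confidence"],cv2.minAreaRect(np.argwhere(d["pixels"])[:,::-1].astype(np.float32)))
for k in("rod_grip","roof_grip","pin_a","palm_a","paint_jar","tape","sanding_block","brush_mug"):
    print(k,[(round(d["confidence"],2),np.round(d["centre"]).tolist()) for d in bot.pinpoint(s,k)[:2]])
E
```

```text
t 39.85 pos [ 0.4263 -0.3528  0.2993] yaw -89.9 delta [ 0.8 -6.8  0. ] turn 0.0018 F [-0.4 -0.   0.1] grip 0.0 0.9994201809546908
0.77 ((168.3648681640625, 219.189208984375), (154.69944763183594, 30.907011032104492), 80.53767395019531)
0.7 ((255.0, 180.5), (39.0, 28.0), 90.0)
rod_grip [(0.87, [147.0, 230.0]), (0.79, [188.0, 238.0])]
roof_grip [(0.97, [277.0, 202.0]), (0.58, [235.0, 169.0])]
pin_a [(0.94, [271.0, 226.0])]
palm_a [(0.87, [344.0, 252.0]), (0.83, [343.0, 215.0])]
paint_jar [(0.73, [239.0, 314.0])]
tape [(0.7, [197.0, 336.0]), (0.23, [273.0, 192.0])]
sanding_block [(0.66, [234.0, 206.0])]
brush_mug []
```

The rod stands home in its block as before, with the same silhouette. The roof is seated and the catch was pressed to its stop. The palms, jar, tape and sanding block read where they did at the start. The network gave no reading for the mug this time, but the arm never went near it. Handing in.

```bash
python3 -c "
from rig import bot
print(bot.hand_in())"
```

```text
the job is handed in; nothing more can be done
None
```

I handed the job in at about 40 s: the roof is fitted over both pins, the catch was pressed to its stop (about 21 N), and the rod is back home in its block. I never touched the tall decoy rod, but it toppled onto the table during the run.

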